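# Shake the lid knobs out of the plaster moulds and send the tray on

## Task

Slide the catch tray to the left-hand end of its track until it clicks into its catch, then hold each plaster mould mouth down over it and shake until it gets no lighter, so that every porcelain lid knob has dropped into the tray. Stand both emptied moulds, still mouth down, on the slatted steel rack, and once all the knobs are in the tray slide it to the right-hand end of the track until it clicks in there. Leave the other things on the table where they are.

Things in the scene. Friction and masses are not known exactly. Their poses are not given: they have to be found in the camera images.
- tray (a joint): catch tray along its track, m: 0 hard against the right-hand end, 0.162 hard against the left-hand end (as the robot sees it; left is about +y). Friction 1.5 N. About 22 mm before each end a sprung ball resists (about 5 N in all to override); it lets go about 13 mm before the end, and then the tray is caught in the last 5 mm (below 0.005 right, above 0.157 left)
- tray_floor (a point): centre of the inner floor of the aluminium catch tray, a square open box 170 x 170 mm outside, 162 mm inside, its floor about 23 mm and its rim 69 mm above the table. y axis: the slide direction, towards the left-hand end (growing joint value); z up. It moves with the tray
- tray_handle (a point): point on the axis of the tray's upright round black handle post, 20 mm in diameter, 24 mm below its top (top 96 mm above the table), 37 mm above the block it stands on (60 mm along y, 44 mm across). The post stands 115 mm from the tray's centre on the robot's side, its surface 20 mm clear of the tray's wall. Axes as tray_floor; moves with the tray
- board_top (a point): centre of the top of the plywood board (280 mm along its x, 160 mm along its y, 12 mm thick, fixed) on which the moulds stand at first; left or right of the track
- rack_top (a point): centre of the top of the slatted steel rack (280 mm along its x, 160 mm along its y, 12 mm high, fixed, takes moulds as a flat surface) for the emptied moulds; on the other side of the track
- mould1_grip (a point): centre of the wooden grip of a white plaster cup mould standing mouth down (mould 78 x 78 mm, 42 mm high; about 0.3 kg, varies). The grip is an upright bar on the mould's back, 54 mm along x, 18 mm across y, 44 mm high; this point is 64 mm above the mouth plane and what the mould stands on. z points up, away from the mouth
- mould1: the same mould, origin in its mouth plane. Hollow, 68 x 68 x 30 mm high inside; a flat lip 17 mm wide, 6 mm thick round the mouth leaves a 34 mm square opening in the middle. 0 to 3 lid knobs sit hidden on the lip and stay there while it is carried level, smoothly; quick sideways strokes (40 to 60 mm at 0.4 m/s), or tilting it well over, slide them to the opening and they drop out
- mould2_grip (a point): centre of the wooden grip of a white plaster cup mould standing mouth down (mould 78 x 78 mm, 42 mm high; about 0.3 kg, varies). The grip is an upright bar on the mould's back, 54 mm along x, 18 mm across y, 44 mm high; this point is 64 mm above the mouth plane and what the mould stands on. z points up, away from the mouth
- mould2: the same mould, origin in its mouth plane. Hollow, 68 x 68 x 30 mm high inside; a flat lip 17 mm wide, 6 mm thick round the mouth leaves a 34 mm square opening in the middle. 0 to 3 lid knobs sit hidden on the lip and stay there while it is carried level, smoothly; quick sideways strokes (40 to 60 mm at 0.4 m/s), or tilting it well over, slide them to the opening and they drop out
- knob1_centre (a point): centre of a white porcelain lid knob, a short cylinder 24 mm in diameter, 18 mm high, z its axis, with a brass insert, 40 g (0.4 N), at first inside a mould; may be absent
- knob2_centre (a point): centre of a white porcelain lid knob, a short cylinder 24 mm in diameter, 18 mm high, z its axis, with a brass insert, 40 g (0.4 N), at first inside a mould; may be absent
- knob3_centre (a point): centre of a white porcelain lid knob, a short cylinder 24 mm in diameter, 18 mm high, z its axis, with a brass insert, 40 g (0.4 N), at first inside a mould; may be absent
- knob4_centre (a point): centre of a white porcelain lid knob, a short cylinder 24 mm in diameter, 18 mm high, z its axis, with a brass insert, 40 g (0.4 N), at first inside a mould; may be absent
- knob5_centre (a point): centre of a white porcelain lid knob, a short cylinder 24 mm in diameter, 18 mm high, z its axis, with a brass insert, 40 g (0.4 N), at first inside a mould; may be absent
- knob6_centre (a point): centre of a white porcelain lid knob, a short cylinder 24 mm in diameter, 18 mm high, z its axis, with a brass insert, 40 g (0.4 N), at first inside a mould; may be absent
- glaze_jar: bystander, leave alone: lidded grey glaze jar, 72 mm across, 125 mm tall; origin at its underside
- brush: bystander, leave alone: paint brush lying flat, 190 mm long; origin at its underside
- sponge: bystander, leave alone: yellow sponge block, 90 x 60 x 30 mm; origin at its underside
- water_bowl: bystander, leave alone: blue bowl, 110 mm across, 50 mm tall; origin at its underside
- small_jar: bystander, leave alone: small amber jar with black cap, 44 mm across, 70 mm tall; origin at its underside
- test_vase: bystander, leave alone: small white vase, 64 mm across, 95 mm tall; origin at its underside
Mind the look-alikes: they are no part of the job. What is shaped like the mould2 but pink or purple is not meant.

How it is judged:
By the outcome, as a careful person would: the job done as asked, in the order asked, and still so for the second after the job is handed in, with the robot touching nothing.
Of knob1, knob2, knob3, knob4, knob5, knob6 only 2 to 5 are there at a start; the rules pass over those that are not, and their reading is None.
At some moment in a run one of mould1, mould2 may be knocked a few centimetres aside while the robot is not near it.
It also fails if it takes over 192 s, if anything falls off the work surface, if the arm or the gripper's body presses on something with over 40 N, if the wrist force passes 120 N, or if a joint passes its speed limit or range.

## Robot

A 7-joint arm with a two-finger parallel gripper is mounted at the origin on the work surface. World frame = base frame: x ahead of the robot, y to its left, z up, the work surface at z = 0. Lengths are in m, angles in rad, forces in N, time in s.
With the tool pointing down it reaches from about 0.35 to 0.9 m from the base axis. Payload 8.1 kg.
Tool frame: the origin (TCP) lies at the very end of the fingers, on their centre line; the grasp point (between the pads) lies 19 mm behind it; z points along the fingers, y is the line along which they close (so a half turn about z gives the same grasp; the last joint's range is limited). The gripper opens to 85 mm and grips with 20 to 120 N. Pads are 22 mm wide; open, the fingers measure 114 mm over their backs; the gripper's body (76 mm by 85 mm) begins 54 mm behind the grasp point. The pads swing forward as they close: fully open they stand 13 mm farther back than shut.
Start: joints at [1.076, 0.434, 0.025, 1.573, -0.012, 1.134, -0.075], TCP at [0.239, -0.578, 0.231] pointing down, gripper open.
Joint ranges: [-2.62, 2.62], [-0.44, 2.09], [-1.27, 1.32], [0.08, 2.57], [-1.32, 4.46], [0.12, 2], [-2.74, 2.74]. Speed limits (rad/s): [2.22, 2.22, 3.01, 3.01, 3.14, 3.14, 3.14].

## Interface

Orientations are given as a rotation vector (axis times angle).
In Python, from plant import bot gives the robot as it stands.
- The arm moves only by the tool move_arm, never from a script. Its arguments are lists of equal length, an entry for each row: "dp": the shift along the tool's x, y, z in units of 2 cm (1.0 is 2 cm), a list of three; "delta_rot": the turn, a rotation vector about the tool's x, y, z in units of 4 degrees (1.0 is 4 degrees), a list of three. A call has 1 to 5 rows; each row shifts and turns the commanded pose from where the row before left it, along the tool's axes as they then stand; what a row does not reach is not made up. A row lasts 1/10 s, in which the tool goes at most 50 mm and 8.59 degrees, less where a joint would pass 70% of its speed; a pose out of reach is approached as far as the arm can. A call with a number of a shift or a turn outside -1 to 1 is refused whole. A call with a gripper value outside its range is refused whole. "gripper" is the closure, from -1 (fully open) to 1 (shut), set as the call begins (left out, the last holds). The fingers move at their own pace and stop on an object; "force" is the grip in N (left out, the last holds). Time passes only in rows, so rows that do not move let the fingers close. It gives the time, the measured TCP pose, the force, the opening and the grip force at its end, in the units of the state.
- bot.sense(): the state, without advancing time (a new reading comes with each control period).
- bot.capture(name): name is "scene" or "top" or "wrist"; returns the picture (420x560x3 uint8, red, green, blue); there is no depth.
- bot.calibration(name): a dict with "mtx" (3x3 intrinsics, pixels), "R" (3x3) and "t" (3): a world point X has camera coordinates R X + t. Camera axes: x right, y down, z forward; pixel columns grow to the right and rows downward; lengths in m; the calibration is good to about 2 mm. The wrist camera is an equidistant fisheye: a pixel r from the principal point sees the ray r / f radians off the axis. A picture is of the moment at which its call begins: read the wrist's pose just before it. calibration takes no time and is no camera call; for the wrist camera it gives the pose at the moment of the call.
- bot.hand_in(): hands the job in; it is judged then, once.
Trained networks look in the newest picture that a camera, given by its name, has taken for a name from the list of things; names that differ only in an ending like _2 or _b are one class to them, and where a whole thing is asked for, a point or a joint stands for the part that bears it (a point fixed in the world has none). Each returns a list of dicts, best first, with "score" (0 to 1); they miss things now and then, are a little off and sometimes report something else, mostly with a low value. They report only what shows in the picture. A call takes as long as a camera call. They do not tell look-alikes from the thing itself.
- bot.boxes_of(camera, target): "at" ([row, column] in pixels, amid what is visible of it).
- bot.silhouettes(camera, target): "region" (420x560 bool, what is visible of it) and "at" ([row, column] in pixels, amid what is visible of it).
- bot.pinpoint(camera, target): "at" ([row, column] in pixels: a listed point, or the origin of a listed thing).
The state is a dict: "time_s": time; "qpos": joint angles; "dq": joint speeds; "tau": joint torques, N m; "ee_pos": TCP position; "tool_rot": TCP orientation; "ft_force": force on the tool from outside, world axes, zero at the start; "wrist_torque": the same for the moment, N m; "gripper_width": opening from 0.0 (shut) to 1.0 (fully open); "gripper_force": force on a finger pad.
Only numpy, scipy, OpenCV 4.12 (cv2) and the standard library are available. Lean on these libraries where they do the work, as an engineer would, in place of code of your own. Each camera call takes 0.05 s, during which the arm holds its last target. There are 200 camera calls.

## Working session

There is one attempt and no reset: what is moved stays moved. The work goes in short steps, Python scripts to look and compute and a tool call to move; the robot and the scene stay as the last step left them, time stands still between calls to the robot, and variables do not carry over. Pictures are saved under pics/ and viewed, at most 14 in all, crops included, and the job is handed in when it is done.

Besides the shell and the picture viewer there is one more tool, called after ">>>" as a command line: name --argument value ..., lists and objects as JSON in quotes. move_arm: Moves the arm, as the interface text tells. Shifts and turns lie within -1 to 1; 1 stands for 2 cm of shift or 4 degrees of turn. Its arguments: {"type":"object","properties":{"dp":{"type":"array"},"delta_rot":{"type":"array"},"gripper":{"type":"number"},"force":{"type":"number"}},"required":["dp","delta_rot"]}

```bash
mkdir -p pics; ls; cat > h.py <<'E'
import numpy as np, cv2
from scipy.spatial.transform import Rotation as R
from plant import bot
def ray(cam,at):
    c=bot.calibration(cam); K=np.array(c['mtx']); Rm=np.array(c['R']); t=np.array(c['t'])
    u=(at[1]-K[0,2])/K[0,0]; v=(at[0]-K[1,2])/K[1,1]
    if cam=='wrist':
        r=np.hypot(u,v); d=np.array([np.sin(r)*u/max(r,1e-9),np.sin(r)*v/max(r,1e-9),np.cos(r)])
    else: d=np.array([u,v,1.])
    return -Rm.T@t, Rm.T@d
def at_z(cam,at,z):
    o,d=ray(cam,at); return (o+d*(z-o[2])/d[2]).round(4)
def save(cam,name):
    im=bot.capture(cam); cv2.imwrite(f'pics/{name}.png',im[:,:,::-1]); return im
E
python3 - <<'E'
from h import *
s=bot.sense(); print({k:np.round(v,3).tolist() for k,v in s.items()})
Z={'mould1_grip':.076,'mould2_grip':.076,'tray_floor':.023,'tray_handle':.072,'board_top':.012,'rack_top':.012}
ims=[save(c,c+'0') for c in('scene','top')]
for c in('scene','top'):
    for n,z in Z.items():
        for d in bot.pinpoint(c,n)[:4]: print(c,n,round(d['score'],2),np.round(d['at']),at_z(c,d['at'],z))
E
```

```text
pics
{'time_s': 0.0, 'qpos': [1.076, 0.435, 0.025, 1.574, -0.012, 1.134, -0.075], 'dq': [-0.0, 0.001, 0.0, -0.001, -0.002, -0.0, 0.0], 'tau': [0.0, -67.047, 1.025, -31.621, 0.015, 0.013, -0.0], 'ee_pos': [0.238, -0.577, 0.231], 'tool_rot': [-3.08, -0.611, 0.001], 'ft_force': [-0.134, -0.44, 0.304], 'wrist_torque': [0.0, -0.014, 0.037], 'gripper_force': 0.0, 'gripper_width': 0.999}
scene mould1_grip 0.87 [192. 168.] [ 0.4415 -0.3466  0.076 ]
scene mould1_grip 0.69 [291. 391.] [0.8197 0.1934 0.076 ]
scene mould2_grip 0.98 [220. 163.] [ 0.5624 -0.3424  0.076 ]
scene mould2_grip 0.93 [274. 133.] [ 0.7515 -0.382   0.076 ]
scene mould2_grip 0.91 [168. 132.] [ 0.3149 -0.4715  0.076 ]
scene tray_floor 0.93 [245. 302.] [0.608  0.0138 0.023 ]
scene tray_handle 0.57 [200. 302.] [0.4791 0.0214 0.072 ]
scene tray_handle 0.31 [199. 249.] [ 0.4721 -0.1231  0.072 ]
scene tray_handle 0.21 [290. 393.] [0.8133 0.1999 0.072 ]
scene board_top 0.54 [220. 165.] [ 0.4834 -0.3584  0.012 ]
scene rack_top 0.79 [223. 421.] [0.5123 0.3575 0.012 ]
scene rack_top 0.74 [199. 251.] [ 0.3929 -0.119   0.012 ]
top mould1_grip 0.91 [241. 381.] [ 0.4415 -0.3479  0.076 ]
top mould1_grip 0.73 [265. 240.] [0.3816 0.0383 0.076 ]
top mould2_grip 0.86 [197. 372.] [ 0.5659 -0.3305  0.076 ]
top mould2_grip 0.73 [138. 385.] [ 0.7343 -0.3737  0.076 ]
top tray_floor 0.56 [192. 250.] [0.5904 0.0109 0.023 ]
top tray_handle 0.6 [229. 243.] [0.4811 0.0295 0.072 ]
top board_top 0.71 [221. 368.] [ 0.505  -0.3317  0.012 ]
top rack_top 0.92 [223. 129.] [0.5064 0.3589 0.012 ]
```

View pics/scene0.png

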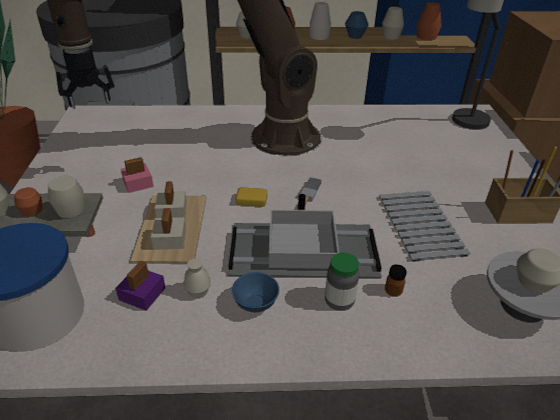

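View pics/top0.png

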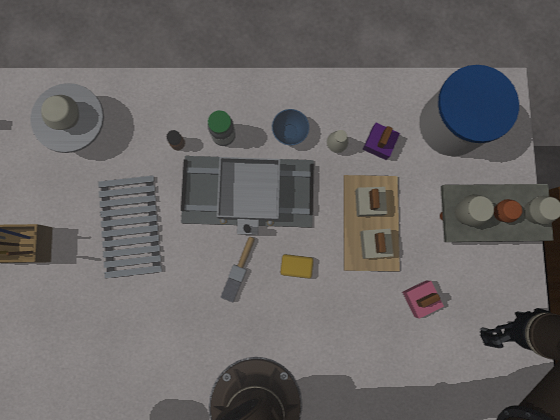

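The scene shows these candidates: the white moulds at scene (192,168) and (220,163), which are top (241,381) and (197,372), and the coloured look-alikes in pink at scene (175,135) and purple at (287,140). I choose the two white ones on the plywood board. The tray is mid-track with its post at top (229,243), and the rack is on the left at top (223,129).

```bash
cat >> h.py <<'E'
def mask_poly(m):
    c=max(cv2.findContours(m.astype(np.uint8),cv2.RETR_EXTERNAL,cv2.CHAIN_APPROX_NONE)[0],key=cv2.contourArea)
    return c[:,0,::-1].astype(float)
def rect(cam,m,z):
    P=np.array([at_z(cam,p,z)[:2] for p in mask_poly(m)],np.float32)*1000
    (c,s,a)=cv2.minAreaRect(P); return np.round(c,1),np.round(s,1),round(a,1)
E
python3 - <<'E'
from h import *
im=save('top','t1')
for n,z in(('tray_floor',.06),('mould1',.054),('mould2',.054)):
    for d in bot.silhouettes('top',n)[:4]: print(n,round(d['score'],2),np.round(d['at']),rect('top',d['region'],z))
hsv=cv2.cvtColor(im,cv2.COLOR_RGB2HSV)
for r,c in((241,381),(197,372)):
    w=im[r-14:r+15,c-14:c+15].astype(int); m=np.zeros(im.shape[:2],bool)
    m[r-14:r+15,c-14:c+15]=(w[:,:,0]-w[:,:,2]>40)&(w[:,:,0]<150)&(w[:,:,1]<90)
    print('bar',m.sum(),rect('top',m,.095) if m.any() else im[r,c])
# board
cv2.imwrite('pics/crop1.png',cv2.resize(im[150:290,170:450,::-1],None,fx=2.8,fy=2.8,interpolation=cv2.INTER_CUBIC))
E
```

```text
tray_floor 0.94 [193. 249.] (array([575.9,  15.3]), array([171.2, 217.9]), 87.6)
mould1 0.87 [299. 425.] (array([ 283.3, -465.5]), array([83.3, 90.6]), 23.0)
mould1 0.84 [141. 383.] (array([ 733.3, -370.1]), array([82.2, 94.9]), 64.1)
mould1 0.73 [203. 370.] (array([ 558.2, -330.6]), array([85. , 88.8]), 1.6)
mould1 0.56 [241. 379.] (array([ 437.5, -342.8]), array([79.6, 89.1]), 1.4)
mould2 0.87 [299. 425.] (array([ 283.3, -465.5]), array([83.3, 90.6]), 23.0)
mould2 0.84 [141. 383.] (array([ 733.3, -370.1]), array([82.2, 94.9]), 64.1)
mould2 0.73 [203. 370.] (array([ 558.2, -330.6]), array([85. , 88.8]), 1.6)
mould2 0.56 [241. 379.] (array([ 437.5, -342.8]), array([79.6, 89.1]), 1.4)
bar 100 (array([ 438.6, -344.3]), array([49.6, 14.8]), 3.2)
bar 104 (array([ 559.3, -333.2]), array([50.4, 15.1]), 1.4)
```

View pics/crop1.png

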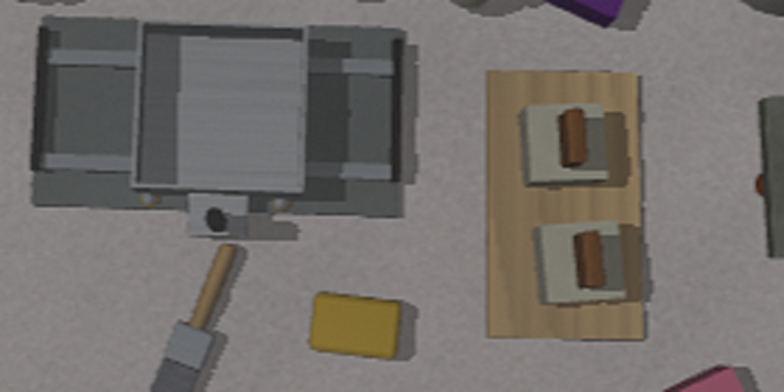

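The crop confirms the two white moulds on plywood at crop (140,570) and (262,588), the post at (219,215), and the brush handle tip near the post at (250,228). Next I add a planning helper and approach the post.

```bash
cat >> h.py <<'E'
def down(yaw):  # tool z down, tool x at yaw (deg)
    a=np.radians(yaw); return R.from_matrix(np.array([[np.cos(a),np.sin(a),0],[np.sin(a),-np.cos(a),0],[0,0,-1]]))
def yaw_of(rot): m=rot.as_matrix(); return np.degrees(np.arctan2(m[1,0],m[0,0]))
def cur():
    s=bot.sense(); return np.array(s['ee_pos']),R.from_rotvec(s['tool_rot'])
def plan(*wps,start=None):
    """wps: (pos, yaw[, min rows]); suggests rows for move_arm"""
    p,r=start or cur(); rows=[]
    for w in wps:
        P=np.array(w[0],float); Q=down(w[1]) if np.isscalar(w[1]) else w[1]
        rv=(r.inv()*Q).as_rotvec(); d0=r.inv().apply(P-p)
        n=int(max(np.ceil(np.abs(rv).max()/np.radians(4)),np.ceil(np.linalg.norm(P-p)/.02-.3),1,w[2] if len(w)>2 else 1))
        for i in range(n):
            f=1/(n-i); rot=(r.inv()*Q).as_rotvec()*f; d=r.inv().apply(P-p)*f
            a=np.clip(np.round(d/.02,2),-1,1); b=np.clip(np.round(np.degrees(rot)/4,2),-1,1)
            p=p+r.apply(a*.02); r=r*R.from_rotvec(np.radians(b*4)); rows.append((a.tolist(),b.tolist()))
    for i in range(0,len(rows),5):
        g=rows[i:i+5]; print('dp',[x[0] for x in g],'rot',[x[1] for x in g])
    print('end',p.round(4))
E
python3 - <<'E'
from h import *
plan(((.478,.027,.19),-2.4))
E
```

```text
dp [[0.68, -0.71, 0.06], [0.68, -0.72, 0.06], [0.67, -0.73, 0.06], [0.66, -0.73, 0.06], [0.65, -0.74, 0.06]] rot [[0.0, -0.0, 0.19], [0.0, -0.0, 0.19], [0.0, -0.0, 0.19], [0.0, -0.0, 0.19], [0.0, -0.0, 0.19]]
dp [[0.64, -0.75, 0.06], [0.63, -0.76, 0.06], [0.62, -0.77, 0.06], [0.61, -0.78, 0.06], [0.59, -0.78, 0.06]] rot [[0.0, -0.0, 0.19], [0.0, -0.0, 0.19], [0.0, -0.0, 0.19], [0.0, -0.0, 0.19], [0.0, -0.0, 0.19]]
dp [[0.58, -0.79, 0.06], [0.57, -0.8, 0.06], [0.56, -0.81, 0.06], [0.55, -0.82, 0.06], [0.54, -0.82, 0.06]] rot [[0.0, -0.0, 0.19], [0.0, -0.0, 0.19], [0.0, -0.0, 0.19], [0.0, -0.0, 0.19], [0.0, -0.0, 0.19]]
dp [[0.53, -0.83, 0.06], [0.52, -0.84, 0.07], [0.51, -0.84, 0.06], [0.5, -0.85, 0.07], [0.49, -0.86, 0.06]] rot [[0.0, -0.0, 0.19], [0.0, -0.0, 0.19], [0.0, -0.0, 0.19], [0.0, -0.0, 0.19], [0.0, -0.0, 0.19]]
dp [[0.47, -0.86, 0.07], [0.46, -0.87, 0.06], [0.45, -0.88, 0.07], [0.44, -0.88, 0.06], [0.43, -0.89, 0.07]] rot [[0.0, -0.0, 0.19], [0.0, -0.0, 0.19], [0.0, -0.0, 0.18], [0.0, -0.0, 0.19], [0.0, -0.0, 0.18]]
dp [[0.42, -0.89, 0.06], [0.41, -0.9, 0.07], [0.4, -0.9, 0.06], [0.38, -0.91, 0.07], [0.37, -0.91, 0.06]] rot [[0.0, -0.0, 0.19], [0.0, -0.0, 0.18], [0.0, -0.0, 0.19], [0.0, -0.0, 0.18], [0.0, -0.0, 0.19]]
dp [[0.36, -0.92, 0.07], [0.35, -0.92, 0.06], [0.33, -0.92, 0.07]] rot [[0.0, -0.0, 0.18], [0.0, -0.0, 0.19], [0.0, -0.0, 0.18]]
end [0.4779 0.0269 0.1899]
```

>>> move_arm --dp '[[0.68, -0.71, 0.06], [0.68, -0.72, 0.06], [0.67, -0.73, 0.06], [0.66, -0.73, 0.06], [0.65, -0.74, 0.06]]' --delta_rot '[[0, 0, 0.19], [0, 0, 0.19], [0, 0, 0.19], [0, 0, 0.19], [0, 0, 0.19]]' --gripper -1 --force 60

```text
time_s: 1.4
ee_pos: [0.2754, -0.4852, 0.2253]
tool_rot: [3.1, 0.508, 0.0]
ft_force: [-0.3, -0.4, 0.3]
gripper_width: 0.995
gripper_force: 0.0
```

>>> move_arm --dp '[[0.64, -0.75, 0.06], [0.63, -0.76, 0.06], [0.62, -0.77, 0.06], [0.61, -0.78, 0.06], [0.59, -0.78, 0.06]]' --delta_rot '[[0, 0, 0.19], [0, 0, 0.19], [0, 0, 0.19], [0, 0, 0.19], [0, 0, 0.19]]'

```text
time_s: 1.9
ee_pos: [0.3118, -0.3936, 0.2194]
tool_rot: [3.115, 0.405, 0.0]
ft_force: [0.3, -0.7, 0.0]
gripper_width: 0.999
gripper_force: 0.0
```

>>> move_arm --dp '[[0.58, -0.79, 0.06], [0.57, -0.8, 0.06], [0.56, -0.81, 0.06], [0.55, -0.82, 0.06], [0.54, -0.82, 0.06]]' --delta_rot '[[0, 0, 0.19], [0, 0, 0.19], [0, 0, 0.19], [0, 0, 0.19], [0, 0, 0.19]]'

```text
time_s: 2.4
ee_pos: [0.3477, -0.3021, 0.2134]
tool_rot: [3.127, 0.301, 0.0]
ft_force: [0.7, 0.7, -0.1]
gripper_width: 1.002
gripper_force: 0.0
```

>>> move_arm --dp '[[0.53, -0.83, 0.06], [0.52, -0.84, 0.07], [0.51, -0.84, 0.06], [0.5, -0.85, 0.07], [0.49, -0.86, 0.06]]' --delta_rot '[[0, 0, 0.19], [0, 0, 0.19], [0, 0, 0.19], [0, 0, 0.19], [0, 0, 0.19]]'

```text
time_s: 2.9
ee_pos: [0.3841, -0.2104, 0.2071]
tool_rot: [3.135, 0.197, 0.001]
ft_force: [-0.5, -0.2, 0.3]
gripper_width: 1.001
gripper_force: 0.0
```

>>> move_arm --dp '[[0.47, -0.86, 0.07], [0.46, -0.87, 0.06], [0.45, -0.88, 0.07], [0.44, -0.88, 0.06], [0.43, -0.89, 0.07]]' --delta_rot '[[0, 0, 0.19], [0, 0, 0.19], [0, 0, 0.19], [0, 0, 0.19], [0, 0, 0.19]]'

```text
time_s: 3.4
ee_pos: [0.4202, -0.1188, 0.2005]
tool_rot: [3.14, 0.093, 0.001]
ft_force: [-0.1, 0.3, -0.2]
gripper_width: 0.996
gripper_force: 0.0
```

>>> move_arm --dp '[[0.42, -0.89, 0.06], [0.41, -0.9, 0.07], [0.4, -0.9, 0.06], [0.38, -0.91, 0.07], [0.37, -0.91, 0.06]]' --delta_rot '[[0, 0, 0.19], [0, 0, 0.18], [0, 0, 0.19], [0, 0, 0.18], [0, 0, 0.19]]'

```text
time_s: 3.9
ee_pos: [0.4567, -0.0272, 0.194]
tool_rot: [3.142, -0.009, 0.001]
ft_force: [0.2, 0.0, -0.2]
gripper_width: 1.0
gripper_force: 0.0
```

>>> move_arm --dp '[[0.36, -0.92, 0.07], [0.35, -0.92, 0.06], [0.33, -0.92, 0.07], [0, 0, 0], [0, 0, 0]]' --delta_rot '[[0, 0, 0.18], [0, 0, 0.19], [0, 0, 0.18], [0, 0, 0], [0, 0, 0]]'

```text
time_s: 4.4
ee_pos: [0.478, 0.0268, 0.1899]
tool_rot: [3.141, -0.066, -0.0]
ft_force: [-0.3, -0.8, 0.0]
gripper_width: 0.998
gripper_force: 0.0
```

```bash
python3 - <<'E'
from h import *
save('wrist','w1'); save('top','t2')
for c in('wrist','top'):
  for d in bot.pinpoint(c,'tray_handle')[:2]: print(c,round(d['score'],2),np.round(d['at']),at_z(c,d['at'],.072))
  for d in bot.pinpoint(c,'tray_floor')[:2]: print(c,'fl',round(d['score'],2),np.round(d['at']),at_z(c,d['at'],.023))
p,r=cur();print(p,yaw_of(r),bot.sense()['ft_force'])
E
```

```text
wrist 0.6 [199. 292.] [0.4819 0.0156 0.072 ]
wrist fl 0.71 [ 66. 288.] [0.5971 0.0136 0.023 ]
top 0.47 [133. 223.] [0.7534 0.0848 0.072 ]
top fl 0.94 [190. 247.] [0.5981 0.0207 0.023 ]
top fl 0.41 [241. 374.] [ 0.4455 -0.344   0.023 ]
[0.47797708 0.02616862 0.18997941] -2.539576096843764 [-0.00720576  0.52426878  0.51142426]
```

View pics/w1.png

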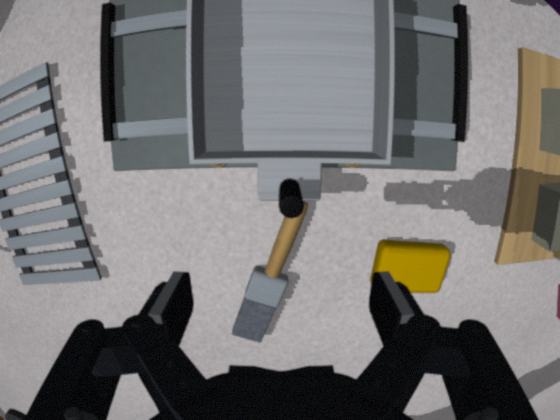

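The wrist view shows the post top at (200,291), the tray level in the image, and the tray slightly right of mid-track. The brush tip lies behind the post and the fingers close clear of it. I'll go down and grip the post.

>>> move_arm --dp '[[0.11, 0.24, 0.9], [0.11, 0.25, 1], [0, 0, 1], [0, 0, 1], [0, 0, 1]]' --delta_rot '[[0, 0, 0], [0, 0, 0], [0, 0, 0], [0, 0, 0], [0, 0, 0]]'

```text
time_s: 5.2
ee_pos: [0.4821, 0.0164, 0.0913]
tool_rot: [3.141, -0.069, 0.0]
ft_force: [0.8, 0.4, -0.7]
gripper_width: 0.995
gripper_force: 0.0
```

>>> move_arm --dp '[[0, 0, 1], [0, 0, 0.8], [0, 0, 0]]' --delta_rot '[[0, 0, 0], [0, 0, 0], [0, 0, 0]]'

```text
time_s: 5.5
ee_pos: [0.4807, 0.0163, 0.0543]
tool_rot: [3.14, -0.069, -0.005]
ft_force: [-1.0, 0.2, 0.1]
gripper_width: 1.0
gripper_force: 0.0
```

>>> move_arm --dp '[[0, 0, 0], [0, 0, 0], [0, 0, 0], [0, 0, 0], [0, 0, 0]]' --delta_rot '[[0, 0, 0], [0, 0, 0], [0, 0, 0], [0, 0, 0], [0, 0, 0]]' --gripper 1 --force 40

```text
time_s: 6.0
ee_pos: [0.4825, 0.017, 0.0565]
tool_rot: [-3.141, 0.068, -0.002]
ft_force: [-1.4, -0.2, 5.3]
gripper_width: 0.22
gripper_force: 38.8
```

>>> move_arm --dp '[[0, 0, 0], [0, 0, 0], [0, 0, 0]]' --delta_rot '[[0, 0, 0], [0, 0, 0], [0, 0, 0]]'

```text
time_s: 6.3
ee_pos: [0.4824, 0.017, 0.0565]
tool_rot: [-3.141, 0.068, -0.002]
ft_force: [-1.4, 0.1, 6.3]
gripper_width: 0.22
gripper_force: 38.8
```

>>> move_arm --dp '[[0, -0.8, 0], [0, -0.8, 0], [0, -0.8, 0], [0, -0.8, 0], [0, 0, 0]]' --delta_rot '[[0, 0, 0], [0, 0, 0], [0, 0, 0], [0, 0, 0], [0, 0, 0]]'

```text
time_s: 6.8
ee_pos: [0.4852, 0.0833, 0.0565]
tool_rot: [-3.14, 0.063, -0.002]
ft_force: [-2.1, 1.9, 7.5]
gripper_width: 0.222
gripper_force: 39.8
```

>>> move_arm --dp '[[0, -0.4, 0], [0, -0.4, 0], [0, -0.2, 0], [0, 0, 0], [0, 0, 0]]' --delta_rot '[[0, 0, 0], [0, 0, 0], [0, 0, 0], [0, 0, 0], [0, 0, 0]]'

```text
time_s: 7.3
ee_pos: [0.486, 0.1008, 0.0565]
tool_rot: [-3.141, 0.067, -0.001]
ft_force: [-1.7, 1.5, 8.1]
gripper_width: 0.223
gripper_force: 39.9
```

>>> move_arm --dp '[[0, -0.2, 0], [0, -0.1, 0], [0, 0, 0]]' --delta_rot '[[0, 0, 0], [0, 0, 0], [0, 0, 0]]'

```text
time_s: 7.6
ee_pos: [0.486, 0.1038, 0.0565]
tool_rot: [3.138, -0.071, -0.0]
ft_force: [-1.7, -7.3, 12.5]
gripper_width: 0.221
gripper_force: 40.6
```

>>> move_arm --dp '[[0, -0.2, 0], [0, -0.1, 0], [0, 0, 0]]' --delta_rot '[[0, 0, 0], [0, 0, 0], [0, 0, 0]]'

```text
time_s: 7.9
ee_pos: [0.486, 0.104, 0.0564]
tool_rot: [3.131, -0.079, -0.003]
ft_force: [-2.9, -27.6, 20.1]
gripper_width: 0.226
gripper_force: 42.6
```

The tray is hard against the left stop. I relax the push, release, rise and travel to the moulds.

>>> move_arm --dp '[[0, 0.27, 0], [0, 0, 0]]' --delta_rot '[[0, 0, 0], [0, 0, 0]]'

```text
time_s: 8.1
ee_pos: [0.486, 0.1038, 0.0565]
tool_rot: [3.138, -0.073, -0.0]
ft_force: [-3.1, -9.2, 13.1]
gripper_width: 0.224
gripper_force: 40.8
```

>>> move_arm --dp '[[0, 0, 0], [0, 0, 0], [0, 0, 0], [0, 0, 0], [0, 0, 0]]' --delta_rot '[[0, 0, 0], [0, 0, 0], [0, 0, 0], [0, 0, 0], [0, 0, 0]]' --gripper -1

```text
time_s: 8.6
ee_pos: [0.4859, 0.1076, 0.0558]
tool_rot: [-3.141, 0.067, 0.0]
ft_force: [0.3, 0.6, 0.4]
gripper_width: 1.002
gripper_force: 0.0
```

>>> move_arm --dp '[[0, 0, -1], [0, 0, -1], [0, 0, -1], [0, 0, -1], [0, 0, -1]]' --delta_rot '[[0, 0, 0], [0, 0, 0], [0, 0, 0], [0, 0, 0], [0, 0, 0]]'

```text
time_s: 9.1
ee_pos: [0.4858, 0.1075, 0.1566]
tool_rot: [3.141, -0.067, -0.0]
ft_force: [0.0, 0.5, 0.3]
gripper_width: 1.005
gripper_force: 0.0
```

>>> move_arm --dp '[[0, 1, -1], [0, 1, -1], [0, 1, 0], [0, 1, 0], [0, 1, 0]]' --delta_rot '[[0, 0, 0], [0, 0, 0], [0, 0, 0], [0, 0, 0], [0, 0, 0]]'

```text
time_s: 9.6
ee_pos: [0.4816, 0.0068, 0.1961]
tool_rot: [3.141, -0.067, 0.001]
ft_force: [0.3, -0.5, -0.8]
gripper_width: 1.001
gripper_force: 0.0
```

>>> move_arm --dp '[[0, 1, 0], [0, 1, 0], [0, 1, 0], [0, 1, 0], [0, 1, 0]]' --delta_rot '[[0, 0, 0], [0, 0, 0], [0, 0, 0], [0, 0, 0], [0, 0, 0]]'

```text
time_s: 10.1
ee_pos: [0.4772, -0.0931, 0.1959]
tool_rot: [3.141, -0.067, -0.0]
ft_force: [1.2, 0.6, 0.7]
gripper_width: 1.0
gripper_force: 0.0
```

>>> move_arm --dp '[[0, 1, 0], [0, 1, 0], [0, 1, 0], [0, 1, 0], [0, 1, 0]]' --delta_rot '[[0, 0, 0], [0, 0, 0], [0, 0, 0], [0, 0, 0], [0, 0, 0]]'

```text
time_s: 10.6
ee_pos: [0.4729, -0.1929, 0.1958]
tool_rot: [-3.141, 0.067, 0.0]
ft_force: [-0.1, 0.1, 0.3]
gripper_width: 1.002
gripper_force: 0.0
```

>>> move_arm --dp '[[0, 1, 0], [0, 1, 0], [0, 1, 0], [0, 1, 0], [0, 1, 0]]' --delta_rot '[[0, 0, 0], [0, 0, 0], [0, 0, 0], [0, 0, -0.5], [0, 0, -0.5]]'

```text
time_s: 11.1
ee_pos: [0.4692, -0.2928, 0.1958]
tool_rot: [-3.141, -0.044, 0.0]
ft_force: [-0.8, 0.4, -0.1]
gripper_width: 1.001
gripper_force: 0.0
```

>>> move_arm --dp '[[0, 0.5, 0], [0, 0, 0], [0, 0, 0]]' --delta_rot '[[0, 0, 0], [0, 0, 0], [0, 0, 0]]'

```text
time_s: 11.4
ee_pos: [0.4698, -0.3012, 0.1957]
tool_rot: [-3.141, -0.041, 0.0]
ft_force: [-0.2, -0.2, 0.5]
gripper_width: 0.996
gripper_force: 0.0
```

```bash
python3 - <<'E'
from h import *
save('top','t3'); im=save('wrist','w2')
for n,z in(('mould1_grip',.076),('rack_top',.012),('tray_floor',.023)):
 for c in('wrist','top'):
  for d in bot.pinpoint(c,n)[:5]: print(n,c,round(d['score'],2),np.round(d['at']),at_z(c,d['at'],z))
p,r=cur();print(p,yaw_of(r),bot.sense()['ft_force'])
E
```

```text
mould1_grip wrist 0.97 [243. 330.] [ 0.4347 -0.3468  0.076 ]
mould1_grip top 0.88 [240. 380.] [ 0.444 -0.345  0.076]
rack_top top 0.91 [226. 131.] [0.4977 0.3547 0.012 ]
rack_top top 0.68 [238. 381.] [ 0.4539 -0.3672  0.012 ]
tray_floor top 0.87 [191. 222.] [0.5959 0.0934 0.023 ]
[ 0.46975937 -0.30187078  0.19597302] 1.5500480511526897 [ 0.06154946  0.55232043 -0.87249025]
```

View pics/w2.png

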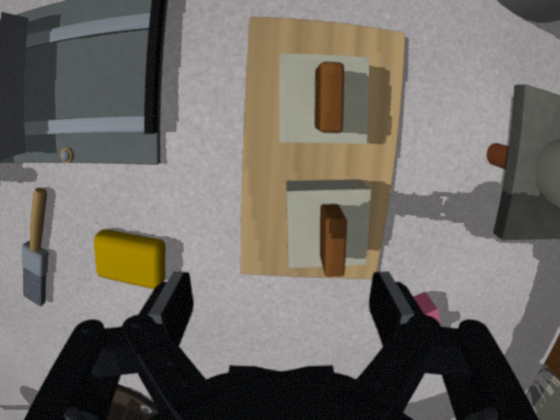

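View pics/t3.png

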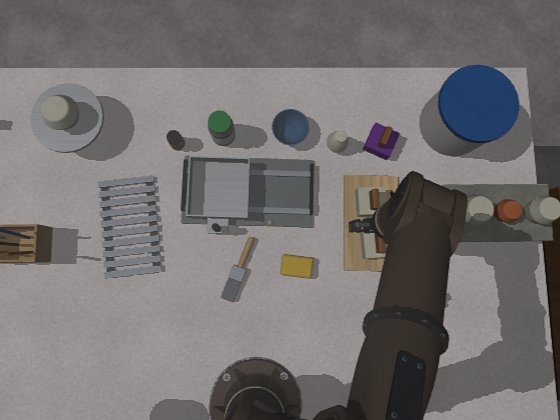

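The tray is at the left end (top image, tray at about (187,220)). In the wrist view the white moulds show bars at about (92,331) and (246,335). I'll work out the grips from the bar tops.

```bash
python3 - <<'E'
from h import *
im=cv2.imread('pics/w2.png')[:,:,::-1].astype(int)
m0=(im[:,:,0]-im[:,:,2]>50)&(im[:,:,1]<100)
for r0,r1 in((55,140),(195,285)):
    m=np.zeros(m0.shape,bool); m[r0:r1,300:360]=m0[r0:r1,300:360]
    print(m.sum(),rect('wrist',m,.098),rect('wrist',m,.085), mask_poly(m).min(0),mask_poly(m).max(0))
# top face brighter part
    for thr in (90,105,120):
        mm=m&(im[:,:,0]>thr)
        if mm.sum()>200: print(thr,mm.sum(),rect('wrist',mm,.098))
for p in((92,331),(246,335)): print(at_z('wrist',p,.098))
# mould back corners, z .054
for q in((53,279),(58,367),(141,279),(143,369),(182,287),(184,370),(267,288),(268,368)): print(q,at_z('wrist',q,.054))
E
```

```text
1523 (array([ 560. , -336.1]), array([51.7, 17.4]), 1.5) (array([ 560.5, -338. ]), array([54.5, 18.4]), 1.5) [ 62. 318.] [131. 342.]
90 1338 (array([ 560.4, -336.1]), array([51.1, 15. ]), 2.3)
105 478 (array([ 560.1, -333.3]), array([ 8.4, 49.6]), 89.7)
897 (array([ 439.3, -347.3]), array([53.6, 17.5]), 3.3) (array([ 433.3, -349.9]), array([56.4, 18.5]), 3.2) [218. 323.] [276. 344.]
90 743 (array([ 438.4, -346.5]), array([52.2, 16.6]), 4.5)
105 267 (array([ 436.4, -341.6]), array([52.5, 13.5]), 15.4)
[ 0.5634 -0.3366  0.098 ]
[ 0.4414 -0.3479  0.098 ]
(53, 279) [ 0.5983 -0.2974  0.054 ]
(58, 367) [ 0.5991 -0.3743  0.054 ]
(141, 279) [ 0.5205 -0.2995  0.054 ]
(143, 369) [ 0.5225 -0.3803  0.054 ]
(182, 287) [ 0.4836 -0.3077  0.054 ]
(184, 370) [ 0.4845 -0.3847  0.054 ]
(267, 288) [ 0.3975 -0.3117  0.054 ]
(268, 368) [ 0.397  -0.3936  0.054 ]
```

>>> move_arm --dp '[[-0.52, 0.74, 0], [-0.52, 0.74, 0], [-0.52, 0.73, 0.8], [0, 0, 1], [0, 0, 1]]' --delta_rot '[[0, 0, 0], [0, 0, 0], [0, 0, 0], [0, 0, -0.37], [0, 0, 0]]'

```text
time_s: 12.3
ee_pos: [0.4393, -0.348, 0.1396]
tool_rot: [3.14, 0.081, 0.001]
ft_force: [0.9, 0.2, 0.1]
gripper_width: 1.001
gripper_force: 0.0
```

>>> move_arm --dp '[[0, 0, 1], [0, 0, 1], [0, 0, 1], [0, 0, 1], [0, 0, 0]]' --delta_rot '[[0, 0, 0], [0, 0, 0], [0, 0, 0], [0, 0, 0], [0, 0, 0]]'

```text
time_s: 12.8
ee_pos: [0.4382, -0.3462, 0.0577]
tool_rot: [-3.138, -0.083, 0.006]
ft_force: [-0.9, -0.9, 0.4]
gripper_width: 1.004
gripper_force: 0.0
```

>>> move_arm --dp '[[0, 0, 0], [0, 0, 0], [0, 0, 0], [0, 0, 0], [0, 0, 0]]' --delta_rot '[[0, 0, 0], [0, 0, 0], [0, 0, 0], [0, 0, 0], [0, 0, 0]]' --gripper 1 --force 60

```text
time_s: 13.3
ee_pos: [0.44, -0.3475, 0.0606]
tool_rot: [3.14, 0.082, 0.001]
ft_force: [-1.2, 0.6, 2.6]
gripper_width: 0.206
gripper_force: 58.8
```

>>> move_arm --dp '[[0, 0, 0], [0, 0, -0.1], [0, 0, -0.2], [0, 0, -0.3], [0, 0, -0.5]]' --delta_rot '[[0, 0, 0], [0, 0, 0], [0, 0, 0], [0, 0, 0], [0, 0, 0]]'

```text
time_s: 13.8
ee_pos: [0.4391, -0.3469, 0.0819]
tool_rot: [-3.14, -0.082, 0.002]
ft_force: [-0.1, 0.0, -3.7]
gripper_width: 0.202
gripper_force: 58.7
```

Lifted, with a weight of about 3.7 N. I'll carry it level and smoothly to over the tray.

>>> move_arm --dp '[[0, 0, -0.6], [0, 0, -0.7], [0, 0, -0.7], [0.08, -0.2, -0.6], [0.17, -0.4, -0.4]]' --delta_rot '[[0, 0, 0], [0, 0, 0], [0, 0, 0], [0, 0, 0], [0, 0, 0]]'

```text
time_s: 14.3
ee_pos: [0.4443, -0.3354, 0.1435]
tool_rot: [3.139, 0.08, 0.002]
ft_force: [0.5, -0.8, -4.2]
gripper_width: 0.201
gripper_force: 58.7
```

>>> move_arm --dp '[[0.25, -0.6, -0.2], [0.34, -0.8, 0], [0.38, -0.89, 0], [0.38, -0.89, 0], [0.38, -0.89, 0]]' --delta_rot '[[0, 0, 0], [0, 0, 0], [0, 0, 0], [0, 0, 0], [0, 0, 0]]'

```text
time_s: 14.8
ee_pos: [0.4746, -0.2496, 0.1457]
tool_rot: [-3.14, -0.084, 0.001]
ft_force: [0.1, 0.9, -4.0]
gripper_width: 0.204
gripper_force: 58.7
```

>>> move_arm --dp '[[0.38, -0.89, 0], [0.38, -0.89, 0], [0.38, -0.89, 0], [0.38, -0.89, 0], [0.38, -0.89, 0]]' --delta_rot '[[0, 0, 0], [0, 0, 0], [0, 0, 0], [0, 0, 0], [0, 0, 0]]'

```text
time_s: 15.3
ee_pos: [0.5076, -0.1587, 0.1456]
tool_rot: [-3.14, -0.084, 0.001]
ft_force: [0.6, -0.5, -4.5]
gripper_width: 0.202
gripper_force: 58.7
```

>>> move_arm --dp '[[0.38, -0.89, 0], [0.38, -0.89, 0], [0.38, -0.89, 0], [0.38, -0.89, 0], [0.38, -0.89, 0]]' --delta_rot '[[0, 0, 0], [0, 0, 0], [0, 0, 0], [0, 0, 0], [0, 0, 0]]'

```text
time_s: 15.8
ee_pos: [0.5406, -0.0679, 0.1456]
tool_rot: [-3.14, -0.084, 0.001]
ft_force: [-0.7, 0.2, -3.9]
gripper_width: 0.201
gripper_force: 58.7
```

>>> move_arm --dp '[[0.38, -0.89, 0], [0.38, -0.89, 0], [0.38, -0.89, 0], [0.38, -0.89, 0], [0.38, -0.89, 0]]' --delta_rot '[[0, 0, 0], [0, 0, 0], [0, 0, 0], [0, 0, 0], [0, 0, 0]]'

```text
time_s: 16.3
ee_pos: [0.5736, 0.023, 0.1456]
tool_rot: [-3.14, -0.084, 0.002]
ft_force: [0.1, 0.1, -4.2]
gripper_width: 0.201
gripper_force: 58.7
```

>>> move_arm --dp '[[0.38, -0.89, 0], [0.38, -0.89, 0], [0.34, -0.8, 0], [0.25, -0.6, 0], [0.17, -0.4, 0]]' --delta_rot '[[0, 0, 0], [0, 0, 0], [0, 0, 0], [0, 0, 0], [0, 0, 0]]'

```text
time_s: 16.8
ee_pos: [0.6009, 0.0954, 0.1458]
tool_rot: [-3.14, -0.084, 0.0]
ft_force: [0.7, -0.2, -3.7]
gripper_width: 0.202
gripper_force: 58.6
```

>>> move_arm --dp '[[0.08, -0.2, 0], [0, 0, 0], [0, 0, 0]]' --delta_rot '[[0, 0, 0], [0, 0, 0], [0, 0, 0]]'

```text
time_s: 17.1
ee_pos: [0.602, 0.0969, 0.1458]
tool_rot: [3.14, 0.081, -0.0]
ft_force: [0.6, 0.2, -4.5]
gripper_width: 0.206
gripper_force: 58.7
```

```bash
cat >> h.py <<'E'
def weigh(n=8):
    F=[];T=[]
    for i in range(n):
        bot.capture('top'); s=bot.sense(); F.append(s['ft_force'][2]); T.append(s['tau'])
    print('W',np.mean(F).round(3),'+-',(np.std(F)/np.sqrt(n)).round(3),'tau',np.mean(T,0).round(3)[:6])
E
python3 - <<'E'
from h import *
weigh(); p,r=cur();print(p,yaw_of(r),bot.sense()['time_s'])
im=save('top','t4')
for d in bot.pinpoint('top','tray_floor')[:1]: print(d['score'],at_z('top',d['at'],.023))
E
```

```text
W -4.032 +- 0.163 tau [-1.0500e-01 -7.0617e+01 -2.3420e+00 -2.9637e+01  1.9000e-02 -2.0000e-03]
[0.60216651 0.09762527 0.14595609] 2.9857241047559553 17.5
```

>>> move_arm --dp '[[1, 1, 0.5], [-1, -1, 0], [-1, -1, 0], [1, 1, 0], [1, 1, 0]]' --delta_rot '[[0, 0, 0], [0, 0, 0], [0, 0, 0], [0, 0, 0], [0, 0, 0]]'

```text
time_s: 18.1
ee_pos: [0.6228, 0.0808, 0.1363]
tool_rot: [-3.14, -0.089, 0.0]
ft_force: [1.7, 0.2, -2.9]
gripper_width: 0.2
gripper_force: 59.6
```

>>> move_arm --dp '[[-1, -1, 0], [-1, -1, 0], [1, 1, 0], [1, 1, 0], [-1, -1, 0]]' --delta_rot '[[0, 0, 0], [0, 0, 0], [0, 0, 0], [0, 0, 0], [0, 0, 0]]'

```text
time_s: 18.6
ee_pos: [0.6074, 0.0903, 0.1359]
tool_rot: [3.136, 0.067, 0.007]
ft_force: [0.3, -1.2, -2.3]
gripper_width: 0.207
gripper_force: 60.2
```

>>> move_arm --dp '[[1, -1, 0], [-1, 1, 0], [-1, 1, 0], [1, -1, 0], [1, -1, 0]]' --delta_rot '[[0, 0, 0], [0, 0, 0], [0, 0, 0], [0, 0, 0], [0, 0, 0]]'

```text
time_s: 19.1
ee_pos: [0.6209, 0.1173, 0.1362]
tool_rot: [3.139, 0.078, -0.001]
ft_force: [0.2, 1.2, -2.8]
gripper_width: 0.2
gripper_force: 60.6
```

>>> move_arm --dp '[[-1, 1, 0], [-1, 1, 0], [1, -1, 0], [1, -1, 0], [-1, 1, 0]]' --delta_rot '[[0, 0, 0], [0, 0, 0], [0, 0, 0], [0, 0, 0], [0, 0, 0]]'

```text
time_s: 19.6
ee_pos: [0.6058, 0.1053, 0.1364]
tool_rot: [-3.135, -0.093, -0.008]
ft_force: [-0.2, 0.7, -2.1]
gripper_width: 0.203
gripper_force: 60.8
```

>>> move_arm --dp '[[0, 0, 0], [0, 0, 0]]' --delta_rot '[[0, 0, 0], [0, 0, 0]]'

```text
time_s: 19.8
ee_pos: [0.6022, 0.0974, 0.1361]
tool_rot: [3.14, 0.081, 0.0]
ft_force: [0.5, -0.1, -2.9]
gripper_width: 0.205
gripper_force: 60.7
```

```bash
python3 - <<'E'
from h import *
weigh(8); print(cur()[0])
im=save('top','t5'); print([(n,[ (round(d['score'],2),np.round(d['at'])) for d in bot.boxes_of('top','knob1_centre')[:5]]) for n in 'k'])
cv2.imwrite('pics/c5.png',cv2.resize(im[140:250,170:330,::-1],None,fx=4,fy=4))
E
```

```text
W -2.71 +- 0.097 tau [ 1.9000e-01 -7.0377e+01 -2.1950e+00 -2.8691e+01  3.2000e-02  1.9000e-02]
[0.60224388 0.09808288 0.13590167]
[('k', [])]
```

View pics/c5.png

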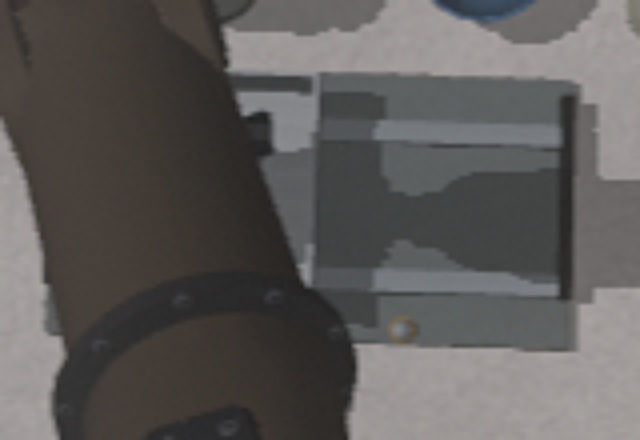

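The weight fell by 1.3 N, which is about three knobs, the most a mould holds. The arm hides the tray in this view. I'll do one more shake to confirm.

>>> move_arm --dp '[[1, 1, 0], [-1, -1, 0], [-1, -1, 0], [1, 1, 0], [1, 1, 0]]' --delta_rot '[[0, 0, 0], [0, 0, 0], [0, 0, 0], [0, 0, 0], [0, 0, 0]]'

```text
time_s: 20.8
ee_pos: [0.6228, 0.0806, 0.1363]
tool_rot: [-3.14, -0.089, 0.0]
ft_force: [0.6, -0.9, -2.4]
gripper_width: 0.202
gripper_force: 60.8
```

>>> move_arm --dp '[[-1, -1, 0], [-1, -1, 0], [1, 1, 0], [1, 1, 0], [-1, -1, 0]]' --delta_rot '[[0, 0, 0], [0, 0, 0], [0, 0, 0], [0, 0, 0], [0, 0, 0]]'

```text
time_s: 21.3
ee_pos: [0.6073, 0.0904, 0.1358]
tool_rot: [3.136, 0.067, 0.007]
ft_force: [-0.4, -0.8, -3.0]
gripper_width: 0.203
gripper_force: 60.7
```

>>> move_arm --dp '[[1, -1, 0], [-1, 1, 0], [-1, 1, 0], [1, -1, 0], [1, -1, 0]]' --delta_rot '[[0, 0, 0], [0, 0, 0], [0, 0, 0], [0, 0, 0], [0, 0, 0]]'

```text
time_s: 21.8
ee_pos: [0.6208, 0.1173, 0.136]
tool_rot: [3.139, 0.078, -0.001]
ft_force: [1.3, 1.0, -2.9]
gripper_width: 0.202
gripper_force: 60.8
```

>>> move_arm --dp '[[-1, 1, 0], [-1, 1, 0], [1, -1, 0], [1, -1, 0], [-1, 1, 0]]' --delta_rot '[[0, 0, 0], [0, 0, 0], [0, 0, 0], [0, 0, 0], [0, 0, 0]]'

```text
time_s: 22.3
ee_pos: [0.6056, 0.1053, 0.1361]
tool_rot: [-3.135, -0.093, -0.007]
ft_force: [-0.7, -0.4, -3.0]
gripper_width: 0.205
gripper_force: 60.8
```

>>> move_arm --dp '[[1, 0, 0], [-1, 0, 0], [-1, 0, 0], [1, 0, 0], [0, 0, 0]]' --delta_rot '[[0, 0, 0], [0, 0, 0], [0, 0, 0], [0, 0, 0], [0, 0, 0]]'

```text
time_s: 22.8
ee_pos: [0.6037, 0.0979, 0.1362]
tool_rot: [-3.14, -0.082, -0.003]
ft_force: [1.1, -0.1, -2.0]
gripper_width: 0.204
gripper_force: 60.8
```

>>> move_arm --dp '[[0, 1, 0], [0, -1, 0], [0, -1, 0], [0, 1, 0], [0, 0, 0]]' --delta_rot '[[0, 0, 0], [0, 0, 0], [0, 0, 0], [0, 0, 0], [0, 0, 0]]'

```text
time_s: 23.3
ee_pos: [0.6024, 0.0956, 0.1358]
tool_rot: [3.139, 0.079, 0.0]
ft_force: [-0.1, -1.7, -2.1]
gripper_width: 0.203
gripper_force: 60.7
```

```bash
python3 - <<'E'
from h import *
weigh(12); print(cur()[0])
from h import *
im=bot.capture('scene')
print([(n,round(d['score'],2),np.round(d['at'])) for n in('knob1_centre',) for d in bot.boxes_of('scene',n)[:6]])
print([at_z('top',d['at'],.012) for d in bot.pinpoint('top','rack_top')[:1]])
E
```

```text
W -2.865 +- 0.117 tau [ 1.8400e-01 -7.0337e+01 -2.1900e+00 -2.8762e+01  4.5000e-02  1.1000e-02]
[0.60212912 0.09799041 0.135875  ]
[('knob1_centre', 0.59, array([194., 305.]))]
[array([0.5023, 0.3577, 0.012 ])]
```

It got no lighter, so mould 1 is empty. On to the rack's far half.

>>> move_arm --dp '[[-0.07, -0.5, -0.3], [-0.07, -0.8, -0.2], [-0.07, -1, 0], [-0.07, -1, 0], [-0.07, -1, 0]]' --delta_rot '[[0, 0, 0], [0, 0, 0], [0, 0, 0], [0, 0, 0], [0, 0, 0]]'

```text
time_s: 24.55
ee_pos: [0.5902, 0.1863, 0.1466]
tool_rot: [-3.139, -0.085, -0.001]
ft_force: [0.1, 0.8, -4.0]
gripper_width: 0.203
gripper_force: 60.7
```

>>> move_arm --dp '[[-0.07, -1, 0], [-0.07, -1, 0], [-0.07, -1, 0], [-0.07, -1, 0], [-0.07, -1, 0]]' --delta_rot '[[0, 0, 0], [0, 0, 0], [0, 0, 0], [0, 0, 0], [0, 0, 0]]'

```text
time_s: 25.05
ee_pos: [0.5776, 0.2857, 0.1464]
tool_rot: [-3.14, -0.085, -0.0]
ft_force: [-0.0, -0.3, -2.5]
gripper_width: 0.204
gripper_force: 60.7
```

>>> move_arm --dp '[[-0.07, -1, 0], [-0.07, -1, 0], [-0.07, -1, 0], [0, -0.6, 0], [0, -0.3, 0.5]]' --delta_rot '[[0, 0, 0], [0, 0, 0], [0, 0, 0], [0, 0, 0], [0, 0, 0]]'

```text
time_s: 25.55
ee_pos: [0.5704, 0.3631, 0.1368]
tool_rot: [-3.138, -0.085, -0.003]
ft_force: [-0.6, 0.9, -3.1]
gripper_width: 0.205
gripper_force: 60.8
```

>>> move_arm --dp '[[0, 0, 0.9], [0, 0, 0.9], [0, 0, 0.7], [0, 0, 0.5], [0, 0, 0]]' --delta_rot '[[0, 0, 0], [0, 0, 0], [0, 0, 0], [0, 0, 0], [0, 0, 0]]'

```text
time_s: 26.05
ee_pos: [0.5695, 0.3595, 0.074]
tool_rot: [3.139, 0.081, -0.004]
ft_force: [-0.4, 0.6, -3.3]
gripper_width: 0.199
gripper_force: 60.7
```

```bash
python3 - <<'E'
from h import *
im=save('wrist','w3'); print(cur()[0],yaw_of(cur()[1]),bot.sense()['ft_force'])
print([at_z('wrist',d['at'],.012) for d in bot.pinpoint('wrist','rack_top')[:1]])
E
```

```text
[0.57003148 0.36008239 0.07526314] 2.979409691959354 [ 0.04861397  0.54575086 -2.88346305]
[]
```

View pics/w3.png

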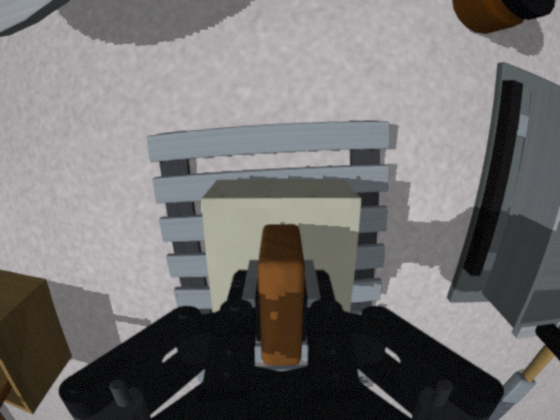

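The wrist view shows the mould within the rack's width and about 5 cm in from its far edge at row 125. I'll set it down.

>>> move_arm --dp '[[0, 0, 0.35], [0, 0, 0.25], [0, 0, 0.12], [0, 0, 0.05], [0, 0, 0]]' --delta_rot '[[0, 0, 0], [0, 0, 0], [0, 0, 0], [0, 0, 0], [0, 0, 0]]'

```text
time_s: 26.65
ee_pos: [0.5702, 0.3606, 0.0607]
tool_rot: [-3.14, -0.082, -0.0]
ft_force: [-1.3, -0.5, -1.2]
gripper_width: 0.203
gripper_force: 60.8
```

>>> move_arm --dp '[[0, 0, 0.05], [0, 0, 0]]' --delta_rot '[[0, 0, 0], [0, 0, 0]]'

```text
time_s: 26.85
ee_pos: [0.5703, 0.3607, 0.0606]
tool_rot: [-3.14, -0.082, -0.001]
ft_force: [-2.4, -2.6, 7.6]
gripper_width: 0.2
gripper_force: 62.2
```

>>> move_arm --dp '[[0, 0, 0], [0, 0, 0], [0, 0, 0], [0, 0, 0], [0, 0, 0]]' --delta_rot '[[0, 0, 0], [0, 0, 0], [0, 0, 0], [0, 0, 0], [0, 0, 0]]' --gripper -1

```text
time_s: 27.35
ee_pos: [0.5702, 0.3605, 0.0594]
tool_rot: [3.14, 0.082, -0.0]
ft_force: [0.2, -0.3, 0.1]
gripper_width: 0.998
gripper_force: 0.0
```

>>> move_arm --dp '[[0, 0, -0.7], [0, 0, -1], [0, 0, -1], [0, 0, -1], [0, 0, -1]]' --delta_rot '[[0, 0, 0], [0, 0, 0], [0, 0, 0], [0, 0, 0], [0, 0, 0]]'

```text
time_s: 27.85
ee_pos: [0.5703, 0.3607, 0.1555]
tool_rot: [-3.14, -0.082, -0.001]
ft_force: [0.4, 0.9, -0.2]
gripper_width: 1.005
gripper_force: 0.0
```

>>> move_arm --dp '[[-0.07, 0.7, -1], [-0.07, 1, -1], [-0.07, 1, 0], [-0.07, 1, 0], [-0.07, 1, 0]]' --delta_rot '[[0, 0, 0], [0, 0, 0], [0, 0, 0], [0, 0, 0], [0, 0, 0]]'

```text
time_s: 28.35
ee_pos: [0.5676, 0.2644, 0.1929]
tool_rot: [3.14, 0.082, -0.001]
ft_force: [-0.3, 0.1, -0.5]
gripper_width: 1.001
gripper_force: 0.0
```

>>> move_arm --dp '[[-0.07, 1, 0], [-0.07, 1, 0], [-0.07, 1, 0], [-0.07, 1, 0], [-0.07, 1, 0]]' --delta_rot '[[0, 0, 0], [0, 0, 0], [0, 0, 0], [0, 0, 0], [0, 0, 0]]'

```text
time_s: 28.85
ee_pos: [0.5658, 0.1642, 0.1928]
tool_rot: [3.14, 0.082, -0.002]
ft_force: [0.8, -0.7, -0.1]
gripper_width: 0.998
gripper_force: 0.0
```

>>> move_arm --dp '[[-0.07, 1, 0], [-0.07, 1, 0], [-0.07, 1, 0], [-0.07, 1, 0], [-0.07, 1, 0]]' --delta_rot '[[0, 0, 0], [0, 0, 0], [0, 0, 0], [0, 0, 0], [0, 0, 0]]'

```text
time_s: 29.35
ee_pos: [0.5639, 0.0641, 0.1929]
tool_rot: [3.14, 0.082, -0.002]
ft_force: [-0.3, 0.7, 0.2]
gripper_width: 1.001
gripper_force: 0.0
```

```bash
python3 - <<'E'
from h import *
im=save('wrist','w4'); print(cur()[0])
for cam in('wrist',):
  for d in bot.boxes_of(cam,'knob1_centre')[:6]: print(round(d['score'],2),np.round(d['at']),at_z(cam,d['at'],.03))
E
```

```text
[0.56397835 0.05958677 0.19280133]
0.74 [116. 194.] [0.6337 0.146  0.03  ]
```

View pics/w4.png

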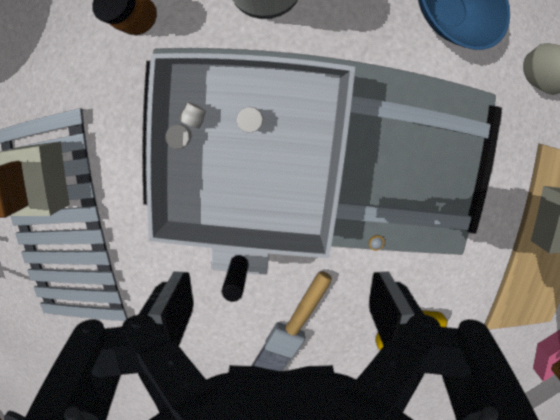

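Three knobs lie in the tray at (116,192), (135,178) and (120,250). Continuing to mould 2.

>>> move_arm --dp '[[-0.07, 1, 0], [-0.07, 1, 0], [-0.07, 1, 0], [-0.07, 1, 0], [-0.07, 1, 0]]' --delta_rot '[[0, 0, 0], [0, 0, 0], [0, 0, 0], [0, 0, 0], [0, 0, 0]]'

```text
time_s: 29.95
ee_pos: [0.5623, -0.0348, 0.193]
tool_rot: [-3.14, -0.083, 0.001]
ft_force: [-0.4, 0.7, 0.1]
gripper_width: 0.998
gripper_force: 0.0
```

>>> move_arm --dp '[[-0.07, 1, 0], [-0.07, 1, 0], [-0.07, 1, 0], [-0.07, 1, 0], [-0.07, 1, 0]]' --delta_rot '[[0, 0, 0], [0, 0, 0], [0, 0, 0], [0, 0, 0], [0, 0, 0]]'

```text
time_s: 30.45
ee_pos: [0.5607, -0.135, 0.193]
tool_rot: [-3.14, -0.083, 0.001]
ft_force: [-0.5, 0.4, 0.0]
gripper_width: 1.004
gripper_force: 0.0
```

>>> move_arm --dp '[[-0.07, 1, 0], [-0.07, 1, 0], [-0.07, 1, 0], [-0.07, 1, 0], [-0.07, 1, 0]]' --delta_rot '[[0, 0, 0], [0, 0, 0], [0, 0, 0], [0, 0, 0], [0, 0, 0]]'

```text
time_s: 30.95
ee_pos: [0.559, -0.2351, 0.193]
tool_rot: [-3.14, -0.083, 0.001]
ft_force: [0.1, 0.4, -0.6]
gripper_width: 1.0
gripper_force: 0.0
```

>>> move_arm --dp '[[-0.07, 1, 0], [-0.07, 1, 0], [-0.07, 1, 0], [0, 0, 0], [0, 0, 0]]' --delta_rot '[[0, 0, 0], [0, 0, 0], [0, 0, 0], [0, 0, 0], [0, 0, 0]]'

```text
time_s: 31.45
ee_pos: [0.558, -0.2946, 0.1929]
tool_rot: [-3.14, -0.082, 0.001]
ft_force: [0.3, 0.5, 0.5]
gripper_width: 1.001
gripper_force: 0.0
```

```bash
cat >> h.py <<'E'
def bars(name):
    im=save('wrist',name).astype(int); p,r=cur(); print(p,yaw_of(r))
    for d in bot.pinpoint('wrist','mould1_grip')[:3]:
        a=np.round(d['at']).astype(int); r0,c0=max(a[0]-50,0),max(a[1]-50,0)
        w=im[r0:r0+100,c0:c0+100]; m=np.zeros(im.shape[:2],bool)
        m[r0:r0+100,c0:c0+100]=(w[:,:,0]-w[:,:,2]>50)&(w[:,:,1]<100)
        print(round(d['score'],2),a,at_z('wrist',a,.076),rect('wrist',m,.098) if m.sum()>100 else '')
E
python3 - <<'E'
from h import *
bars('w5')
E
```

```text
[ 0.55828984 -0.29375885  0.19306047] 3.047802395856871
```

View pics/w5.png

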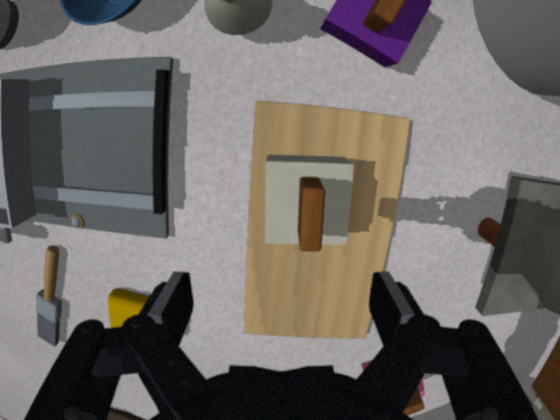

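Only the white mould remains on the board, with its bar around (214,311). It seems to have been nudged a little, so I'll measure it directly.

```bash
python3 - <<'E'
from h import *
im=cv2.imread('pics/w5.png')[:,:,::-1].astype(int)
m=np.zeros(im.shape[:2],bool); w=im[170:260,285:335]
m[170:260,285:335]=(w[:,:,0]-w[:,:,2]>50)&(w[:,:,1]<100)
print(rect('wrist',m,.098),rect('wrist',m,.09),mask_poly(m).min(0),mask_poly(m).max(0))
for q in((161,267),(163,352),(244,265),(245,347)): print(q,at_z('wrist',q,.054))
E
```

```text
(array([ 553.8, -317.6]), array([53.5, 17.2]), 2.1) (array([ 550.9, -318.6]), array([55.3, 17.9]), 2.2) [187. 299.] [251. 323.]
(161, 267) [ 0.591 -0.28   0.054]
(163, 352) [ 0.5941 -0.3557  0.054 ]
(244, 265) [ 0.5115 -0.2814  0.054 ]
(245, 347) [ 0.5143 -0.3605  0.054 ]
```

>>> move_arm --dp '[[-0.14, 0.6, 0.6], [-0.14, 0.61, 1], [0, 0, 1], [0, 0, 1], [0, 0, 1]]' --delta_rot '[[0, 0, 0], [0, 0, 0], [0, 0, 0.24], [0, 0, 0], [0, 0, 0]]'

```text
time_s: 32.05
ee_pos: [0.5534, -0.3197, 0.0998]
tool_rot: [-3.141, -0.056, 0.001]
ft_force: [0.7, -0.0, 0.1]
gripper_width: 1.002
gripper_force: 0.0
```

>>> move_arm --dp '[[0, 0, 1], [0, 0, 0.7], [0, 0, 0.3], [0, 0, 0]]' --delta_rot '[[0, 0, 0], [0, 0, 0], [0, 0, 0], [0, 0, 0]]'

```text
time_s: 32.45
ee_pos: [0.5535, -0.3193, 0.0606]
tool_rot: [-3.141, -0.056, 0.002]
ft_force: [-0.3, -0.2, 0.0]
gripper_width: 1.002
gripper_force: 0.0
```

>>> move_arm --dp '[[0, 0, 0], [0, 0, 0], [0, 0, 0], [0, 0, 0], [0, 0, 0]]' --delta_rot '[[0, 0, 0], [0, 0, 0], [0, 0, 0], [0, 0, 0], [0, 0, 0]]' --gripper 1 --force 60

```text
time_s: 32.95
ee_pos: [0.5542, -0.3195, 0.062]
tool_rot: [3.141, 0.056, 0.001]
ft_force: [-0.2, 1.6, 2.1]
gripper_width: 0.204
gripper_force: 59.4
```

>>> move_arm --dp '[[0, 0, 0], [0, 0, -0.1], [0, 0, -0.2], [0, 0, -0.3], [0, 0, -0.5]]' --delta_rot '[[0, 0, 0], [0, 0, 0], [0, 0, 0], [0, 0, 0], [0, 0, 0]]'

```text
time_s: 33.45
ee_pos: [0.5534, -0.3192, 0.0834]
tool_rot: [-3.14, -0.056, 0.002]
ft_force: [0.1, -0.6, -2.7]
gripper_width: 0.202
gripper_force: 58.7
```

>>> move_arm --dp '[[0, 0, -0.6], [0, 0, -0.7], [0, 0, -0.7], [0.03, -0.2, -0.6], [0.06, -0.4, -0.4]]' --delta_rot '[[0, 0, 0], [0, 0, 0], [0, 0, 0], [0, 0, 0], [0, 0, 0]]'

```text
time_s: 33.95
ee_pos: [0.5556, -0.3079, 0.1453]
tool_rot: [3.14, 0.054, 0.002]
ft_force: [-0.0, 0.4, -3.6]
gripper_width: 0.205
gripper_force: 58.7
```

>>> move_arm --dp '[[0.09, -0.6, -0.15], [0.12, -0.8, 0], [0.13, -0.88, 0], [0.13, -0.88, 0], [0.13, -0.88, 0]]' --delta_rot '[[0, 0, 0], [0, 0, 0], [0, 0, 0], [0, 0, 0], [0, 0, 0]]'

```text
time_s: 34.45
ee_pos: [0.5644, -0.2237, 0.1459]
tool_rot: [-3.14, -0.058, 0.001]
ft_force: [0.6, -0.1, -3.1]
gripper_width: 0.201
gripper_force: 58.7
```

>>> move_arm --dp '[[0.13, -0.88, 0], [0.13, -0.88, 0], [0.13, -0.88, 0], [0.13, -0.88, 0], [0.13, -0.88, 0]]' --delta_rot '[[0, 0, 0], [0, 0, 0], [0, 0, 0], [0, 0, 0], [0, 0, 0]]'

```text
time_s: 34.95
ee_pos: [0.574, -0.1354, 0.146]
tool_rot: [-3.141, -0.058, 0.001]
ft_force: [0.7, 0.1, -3.7]
gripper_width: 0.203
gripper_force: 58.7
```

>>> move_arm --dp '[[0.13, -0.88, 0], [0.13, -0.88, 0], [0.13, -0.88, 0], [0.13, -0.88, 0], [0.13, -0.88, 0]]' --delta_rot '[[0, 0, 0], [0, 0, 0], [0, 0, 0], [0, 0, 0], [0, 0, 0]]'

```text
time_s: 35.45
ee_pos: [0.5836, -0.047, 0.146]
tool_rot: [-3.141, -0.058, 0.002]
ft_force: [0.1, 0.8, -3.8]
gripper_width: 0.203
gripper_force: 58.7
```

>>> move_arm --dp '[[0.14, -0.88, 0], [0.14, -0.88, 0], [0.14, -0.88, 0], [0.14, -0.88, 0], [0.14, -0.88, 0]]' --delta_rot '[[0, 0, 0], [0, 0, 0], [0, 0, 0], [0, 0, 0], [0, 0, 0]]'

```text
time_s: 35.95
ee_pos: [0.5943, 0.0413, 0.146]
tool_rot: [-3.141, -0.058, 0.002]
ft_force: [0.5, -0.7, -2.5]
gripper_width: 0.204
gripper_force: 58.7
```

>>> move_arm --dp '[[0.14, -0.88, 0], [0.12, -0.8, 0], [0.09, -0.6, 0], [0.06, -0.4, 0], [0.03, -0.2, 0]]' --delta_rot '[[0, 0, 0], [0, 0, 0], [0, 0, 0], [0, 0, 0], [0, 0, 0]]'

```text
time_s: 36.45
ee_pos: [0.6017, 0.0978, 0.1464]
tool_rot: [3.141, 0.057, -0.0]
ft_force: [0.0, -0.5, -3.5]
gripper_width: 0.205
gripper_force: 58.7
```

>>> move_arm --dp '[[0, 0, 0.25], [0, 0, 0.25], [0, 0, 0], [0, 0, 0]]' --delta_rot '[[0, 0, 0], [0, 0, 0], [0, 0, 0], [0, 0, 0]]'

```text
time_s: 36.85
ee_pos: [0.6016, 0.0961, 0.1362]
tool_rot: [3.141, 0.054, -0.001]
ft_force: [0.1, 0.1, -4.2]
gripper_width: 0.204
gripper_force: 58.7
```

```bash
python3 - <<'E'
from h import *
weigh(10); print(cur()[0],bot.sense()['time_s'])
E
```

```text
W -3.499 +- 0.131 tau [ 5.5000e-02 -7.0445e+01 -1.2260e+00 -2.8980e+01  1.8000e-02  8.0000e-03]
[0.60178254 0.09700031 0.13656089] 37.35
```

>>> move_arm --dp '[[1, 1, 0], [-1, -1, 0], [-1, -1, 0], [1, 1, 0], [1, 1, 0]]' --delta_rot '[[0, 0, 0], [0, 0, 0], [0, 0, 0], [0, 0, 0], [0, 0, 0]]'

```text
time_s: 37.85
ee_pos: [0.6221, 0.0795, 0.1369]
tool_rot: [-3.14, -0.063, -0.0]
ft_force: [1.3, -0.2, -2.3]
gripper_width: 0.203
gripper_force: 59.5
```

>>> move_arm --dp '[[-1, -1, 0], [-1, -1, 0], [1, 1, 0], [1, 1, 0], [-1, -1, 0]]' --delta_rot '[[0, 0, 0], [0, 0, 0], [0, 0, 0], [0, 0, 0], [0, 0, 0]]'

```text
time_s: 38.35
ee_pos: [0.6069, 0.0894, 0.1367]
tool_rot: [3.137, 0.041, 0.008]
ft_force: [0.1, -0.9, -2.7]
gripper_width: 0.202
gripper_force: 59.8
```

>>> move_arm --dp '[[1, -1, 0], [-1, 1, 0], [-1, 1, 0], [1, -1, 0], [1, -1, 0]]' --delta_rot '[[0, 0, 0], [0, 0, 0], [0, 0, 0], [0, 0, 0], [0, 0, 0]]'

```text
time_s: 38.85
ee_pos: [0.6208, 0.1161, 0.1368]
tool_rot: [3.14, 0.052, -0.001]
ft_force: [1.2, 0.8, -2.6]
gripper_width: 0.203
gripper_force: 60.2
```

>>> move_arm --dp '[[-1, 1, 0], [-1, 1, 0], [1, -1, 0], [1, -1, 0], [-1, 1, 0]]' --delta_rot '[[0, 0, 0], [0, 0, 0], [0, 0, 0], [0, 0, 0], [0, 0, 0]]'

```text
time_s: 39.35
ee_pos: [0.6054, 0.1043, 0.1369]
tool_rot: [-3.136, -0.067, -0.007]
ft_force: [-1.5, 0.2, -2.4]
gripper_width: 0.202
gripper_force: 60.3
```

>>> move_arm --dp '[[0, 0, 0], [0, 0, 0]]' --delta_rot '[[0, 0, 0], [0, 0, 0]]'

```text
time_s: 39.55
ee_pos: [0.6017, 0.0965, 0.1366]
tool_rot: [3.141, 0.055, 0.0]
ft_force: [0.6, 0.0, -3.8]
gripper_width: 0.203
gripper_force: 60.3
```

```bash
python3 - <<'E'
from h import *
weigh(10); print(cur()[0],bot.sense()['time_s'])
E
```

```text
W -2.825 +- 0.158 tau [ 1.4300e-01 -7.0126e+01 -1.1640e+00 -2.8697e+01  2.8000e-02  1.6000e-02]
[0.60178972 0.0970539  0.13648657] 40.05
```

>>> move_arm --dp '[[1, 1, 0], [-1, -1, 0], [-1, -1, 0], [1, 1, 0], [1, 1, 0]]' --delta_rot '[[0, 0, 0], [0, 0, 0], [0, 0, 0], [0, 0, 0], [0, 0, 0]]'

```text
time_s: 40.55
ee_pos: [0.6221, 0.0794, 0.1368]
tool_rot: [-3.14, -0.062, 0.0]
ft_force: [1.7, 0.1, -3.0]
gripper_width: 0.204
gripper_force: 60.4
```

>>> move_arm --dp '[[-1, -1, 0], [-1, -1, 0], [1, 1, 0], [1, 1, 0], [-1, -1, 0]]' --delta_rot '[[0, 0, 0], [0, 0, 0], [0, 0, 0], [0, 0, 0], [0, 0, 0]]'

```text
time_s: 41.05
ee_pos: [0.6068, 0.0893, 0.1365]
tool_rot: [3.137, 0.041, 0.007]
ft_force: [-0.1, -1.0, -2.3]
gripper_width: 0.202
gripper_force: 60.3
```

>>> move_arm --dp '[[1, -1, 0], [-1, 1, 0], [-1, 1, 0], [1, -1, 0], [1, -1, 0]]' --delta_rot '[[0, 0, 0], [0, 0, 0], [0, 0, 0], [0, 0, 0], [0, 0, 0]]'

```text
time_s: 41.55
ee_pos: [0.6206, 0.1161, 0.1366]
tool_rot: [3.14, 0.052, -0.001]
ft_force: [0.9, 1.1, -1.5]
gripper_width: 0.202
gripper_force: 60.4
```

>>> move_arm --dp '[[-1, 1, 0], [-1, 1, 0], [1, -1, 0], [1, -1, 0], [-1, 1, 0]]' --delta_rot '[[0, 0, 0], [0, 0, 0], [0, 0, 0], [0, 0, 0], [0, 0, 0]]'

```text
time_s: 42.05
ee_pos: [0.6053, 0.1043, 0.1367]
tool_rot: [-3.135, -0.067, -0.007]
ft_force: [-0.2, 0.3, -1.9]
gripper_width: 0.203
gripper_force: 60.4
```

>>> move_arm --dp '[[1, 0, 0], [-1, 0, 0], [-1, 0, 0], [1, 0, 0], [0, 0, 0]]' --delta_rot '[[0, 0, 0], [0, 0, 0], [0, 0, 0], [0, 0, 0], [0, 0, 0]]'

```text
time_s: 42.55
ee_pos: [0.6033, 0.0969, 0.1368]
tool_rot: [-3.141, -0.056, -0.003]
ft_force: [-0.5, -0.6, -2.4]
gripper_width: 0.201
gripper_force: 60.4
```

>>> move_arm --dp '[[0, 1, 0], [0, -1, 0], [0, -1, 0], [0, 1, 0], [0, 0, 0]]' --delta_rot '[[0, 0, 0], [0, 0, 0], [0, 0, 0], [0, 0, 0], [0, 0, 0]]'

```text
time_s: 43.05
ee_pos: [0.6019, 0.0947, 0.1364]
tool_rot: [3.139, 0.053, 0.0]
ft_force: [0.6, -0.4, -3.3]
gripper_width: 0.202
gripper_force: 60.4
```

```bash
python3 - <<'E'
from h import *
weigh(12); print(cur()[0],bot.sense()['time_s'])
E
```

```text
W -2.713 +- 0.128 tau [ 1.8400e-01 -7.0092e+01 -1.1240e+00 -2.8745e+01  4.5000e-02  1.1000e-02]
[0.60174563 0.09706877 0.13649967] 43.65
```

Weight fell about 0.75 N (two knobs) and then stayed there. I'll raise the mould over the post and carry it to the rack's near half.

>>> move_arm --dp '[[0, 0, -0.5], [0, 0, -0.7], [0, 0, -0.7], [-0.2, -0.3, -0.4], [-0.4, -0.7, -0.2]]' --delta_rot '[[0, 0, 0], [0, 0, 0], [0, 0, 0], [0, 0, 0], [0, 0, 0]]'

```text
time_s: 44.15
ee_pos: [0.5898, 0.116, 0.1882]
tool_rot: [3.141, 0.052, 0.004]
ft_force: [0.4, -0.0, -2.7]
gripper_width: 0.199
gripper_force: 60.4
```

>>> move_arm --dp '[[-0.6, -1, 0], [-0.6, -1, 0], [-0.6, -1, 0], [-0.6, -1, 0], [-0.6, -1, 0]]' --delta_rot '[[0, 0, 0], [0, 0, 0], [0, 0, 0], [0, 0, 0], [0, 0, 0]]'

```text
time_s: 44.65
ee_pos: [0.5236, 0.2163, 0.1866]
tool_rot: [-3.141, -0.058, 0.001]
ft_force: [0.3, 0.0, -2.6]
gripper_width: 0.2
gripper_force: 60.4
```

>>> move_arm --dp '[[-0.6, -1, 0], [-0.6, -1, 0], [-0.6, -1, 0], [-0.6, -1, 0], [-0.6, -1, 0]]' --delta_rot '[[0, 0, 0], [0, 0, 0], [0, 0, 0], [0, 0, 0], [0, 0, 0]]'

```text
time_s: 45.15
ee_pos: [0.4598, 0.3139, 0.1866]
tool_rot: [-3.141, -0.058, 0.001]
ft_force: [0.3, -0.7, -3.0]
gripper_width: 0.199
gripper_force: 60.4
```

>>> move_arm --dp '[[-0.6, -1, 0], [-0.3, -0.7, 0.2], [-0.1, -0.4, 0.5], [0, 0, 0.7], [0, 0, 0.8]]' --delta_rot '[[0, 0, 0], [0, 0, 0], [0, 0, 0], [0, 0, 0], [0, 0, 0]]'

```text
time_s: 45.65
ee_pos: [0.4406, 0.3533, 0.1414]
tool_rot: [3.141, 0.056, 0.0]
ft_force: [-0.6, -0.3, -2.8]
gripper_width: 0.205
gripper_force: 60.4
```

>>> move_arm --dp '[[0, 0, 0.8], [0, 0, 0.8], [0, 0, 0.8], [0, 0, 0.6], [0, 0, 0.3]]' --delta_rot '[[0, 0, 0], [0, 0, 0], [0, 0, 0], [0, 0, 0], [0, 0, 0]]'

```text
time_s: 46.15
ee_pos: [0.4401, 0.3524, 0.0748]
tool_rot: [3.139, 0.055, -0.002]
ft_force: [-0.1, -0.4, -2.9]
gripper_width: 0.2
gripper_force: 60.4
```

```bash
python3 - <<'E'
from h import *
im=save('wrist','w6'); print(cur()[0],yaw_of(cur()[1]),bot.sense()['ft_force'])
im=save('top','t6')
cv2.imwrite('pics/c6.png',np.hstack([cv2.imread('pics/w6.png')[:,::],cv2.resize(im[140:300,90:330,::-1],(630,420))])[:, :][::1, :][:,:].copy())
a=cv2.imread('pics/c6.png'); cv2.imwrite('pics/c6.png',cv2.resize(a,(800,int(a.shape[0]*800/a.shape[1]))))
E
```

```text
[0.43997641 0.35245005 0.07455292] 2.0212111436827445 [-0.25288606 -0.15544932 -3.15230248]
```

View pics/c6.png

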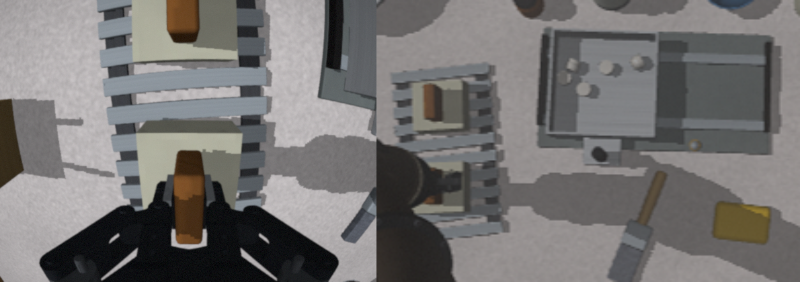

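Five knobs are in the tray, which is the maximum total, and the mould hangs over the rack's near half. I'll set it down, release and go to the post.

>>> move_arm --dp '[[0, 0, 0.3], [0, 0, 0.2], [0, 0, 0.1], [0, 0, 0.04], [0, 0, 0]]' --delta_rot '[[0, 0, 0], [0, 0, 0], [0, 0, 0], [0, 0, 0], [0, 0, 0]]'

```text
time_s: 46.75
ee_pos: [0.4405, 0.3534, 0.0637]
tool_rot: [3.141, 0.056, 0.0]
ft_force: [0.1, 0.6, -2.4]
gripper_width: 0.202
gripper_force: 60.4
```

>>> move_arm --dp '[[0, 0, 0.1], [0, 0, 0.05], [0, 0, 0]]' --delta_rot '[[0, 0, 0], [0, 0, 0], [0, 0, 0]]'

```text
time_s: 47.05
ee_pos: [0.4408, 0.3537, 0.0619]
tool_rot: [-3.14, -0.056, -0.002]
ft_force: [-2.6, -2.8, 10.9]
gripper_width: 0.201
gripper_force: 62.4
```

>>> move_arm --dp '[[0, 0, 0], [0, 0, 0], [0, 0, 0], [0, 0, 0], [0, 0, 0]]' --delta_rot '[[0, 0, 0], [0, 0, 0], [0, 0, 0], [0, 0, 0], [0, 0, 0]]' --gripper -1

```text
time_s: 47.55
ee_pos: [0.4405, 0.3533, 0.0606]
tool_rot: [3.141, 0.056, -0.0]
ft_force: [0.8, 0.7, 0.4]
gripper_width: 1.002
gripper_force: 0.0
```

>>> move_arm --dp '[[0, 0, -0.7], [0, 0, -1], [0, 0, -1], [0, 0, -1], [0, 0, -1]]' --delta_rot '[[0, 0, 0], [0, 0, 0], [0, 0, 0], [0, 0, 0], [0, 0, 0]]'

```text
time_s: 48.05
ee_pos: [0.4405, 0.3535, 0.1566]
tool_rot: [-3.141, -0.056, -0.001]
ft_force: [0.1, 1.0, -0.3]
gripper_width: 1.002
gripper_force: 0.0
```

>>> move_arm --dp '[[0.14, 0.96, -1], [0.14, 0.96, -0.5], [0.14, 0.96, 0], [0.14, 0.96, 0], [0.14, 0.96, 0]]' --delta_rot '[[0, 0, 0], [0, 0, 0], [0, 0, 0], [0, 0, 0], [0, 0, 0]]'

```text
time_s: 48.55
ee_pos: [0.4581, 0.2572, 0.1859]
tool_rot: [-3.141, -0.056, -0.002]
ft_force: [0.2, -0.2, 0.2]
gripper_width: 0.998
gripper_force: 0.0
```

>>> move_arm --dp '[[0.14, 0.96, 0], [0.14, 0.96, 0], [0.14, 0.96, 0], [0.14, 0.96, 0], [0.14, 0.96, 0]]' --delta_rot '[[0, 0, 0], [0, 0, 0], [0, 0, 0], [0, 0, 0], [0, 0, 0]]'

```text
time_s: 49.05
ee_pos: [0.4755, 0.1618, 0.1858]
tool_rot: [-3.141, -0.056, -0.001]
ft_force: [0.1, 0.2, 0.4]
gripper_width: 0.998
gripper_force: 0.0
```

>>> move_arm --dp '[[0.14, 0.96, 0], [0.14, 0.96, 0], [0.12, 0.96, 0], [0, 0, 0], [0, 0, 0]]' --delta_rot '[[0, 0, 0], [0, 0, 0], [0, 0, 0], [0, 0, 0.56], [0, 0, 0.56]]'

```text
time_s: 49.55
ee_pos: [0.4856, 0.1045, 0.1857]
tool_rot: [-3.141, 0.072, -0.001]
ft_force: [-0.3, 0.1, 0.3]
gripper_width: 1.0
gripper_force: 0.0
```

>>> move_arm --dp '[[0, 0, 0], [0, 0, 0]]' --delta_rot '[[0, 0, 0], [0, 0, 0]]'

```text
time_s: 49.75
ee_pos: [0.4855, 0.1054, 0.1854]
tool_rot: [-3.141, 0.065, -0.001]
ft_force: [-0.1, -0.3, 0.2]
gripper_width: 0.998
gripper_force: 0.0
```

```bash
python3 - <<'E'
from h import *
im=save('wrist','w7'); print(cur()[0],yaw_of(cur()[1]))
for d in bot.pinpoint('wrist','tray_handle')[:2]: print(round(d['score'],2),np.round(d['at']),at_z('wrist',d['at'],.072))
E
```

```text
[0.48542622 0.10541768 0.18520975] -2.355277706172151
0.91 [204. 284.] [0.4871 0.1024 0.072 ]
```

View pics/w7.png

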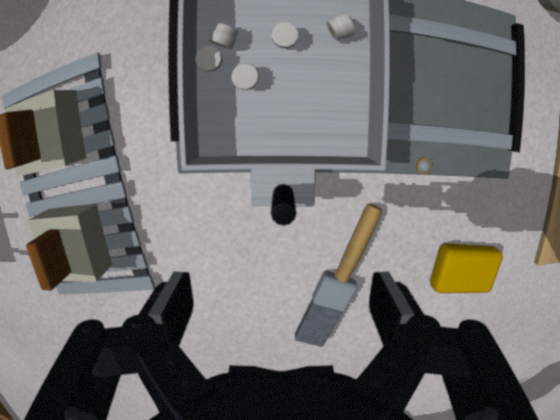

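All five knobs are in the tray at (35,222), (58,208), (76,245), (35,285) and (27,341), and both moulds stand on the rack. I'll grip the post and slide right.

>>> move_arm --dp '[[0.05, 0.1, 0.5], [0, 0, 1], [0, 0, 1], [0, 0, 1], [0, 0, 1]]' --delta_rot '[[0, 0, 0], [0, 0, 0], [0, 0, 0], [0, 0, 0], [0, 0, 0]]'

```text
time_s: 50.35
ee_pos: [0.486, 0.103, 0.0933]
tool_rot: [3.141, -0.066, -0.001]
ft_force: [-0.2, 0.1, -0.3]
gripper_width: 0.998
gripper_force: 0.0
```

>>> move_arm --dp '[[0, 0, 1], [0, 0, 0.7], [0, 0, 0.2], [0, 0, 0]]' --delta_rot '[[0, 0, 0], [0, 0, 0], [0, 0, 0], [0, 0, 0]]'

```text
time_s: 50.75
ee_pos: [0.4857, 0.103, 0.0559]
tool_rot: [3.14, -0.066, -0.002]
ft_force: [-0.6, 0.2, -0.1]
gripper_width: 1.001
gripper_force: 0.0
```

>>> move_arm --dp '[[0, 0, 0], [0, 0, 0], [0, 0, 0], [0, 0, 0], [0, 0, 0]]' --delta_rot '[[0, 0, 0], [0, 0, 0], [0, 0, 0], [0, 0, 0], [0, 0, 0]]' --gripper 1 --force 40

```text
time_s: 51.25
ee_pos: [0.4865, 0.1032, 0.0572]
tool_rot: [-3.141, 0.067, -0.001]
ft_force: [-1.7, -0.2, 5.1]
gripper_width: 0.22
gripper_force: 38.8
```

>>> move_arm --dp '[[0, 0.2, 0], [0, 0.4, 0], [0, 0.6, 0], [0, 0.6, 0], [0, 0.6, 0]]' --delta_rot '[[0, 0, 0], [0, 0, 0], [0, 0, 0], [0, 0, 0], [0, 0, 0]]'

```text
time_s: 51.75
ee_pos: [0.4845, 0.0551, 0.0571]
tool_rot: [-3.14, 0.066, -0.001]
ft_force: [-1.0, 2.0, 5.7]
gripper_width: 0.222
gripper_force: 39.4
```

>>> move_arm --dp '[[0, 0.6, 0], [0, 0.6, 0], [0, 0.6, 0], [0, 0.6, 0], [0, 0.6, 0]]' --delta_rot '[[0, 0, 0], [0, 0, 0], [0, 0, 0], [0, 0, 0], [0, 0, 0]]'

```text
time_s: 52.25
ee_pos: [0.4819, -0.0051, 0.0571]
tool_rot: [-3.141, 0.066, -0.001]
ft_force: [-1.7, 1.2, 5.8]
gripper_width: 0.227
gripper_force: 39.4
```

>>> move_arm --dp '[[0, 0.6, 0], [0, 0.6, 0], [0, 0.4, 0], [0, 0.4, 0], [0, 0.2, 0]]' --delta_rot '[[0, 0, 0], [0, 0, 0], [0, 0, 0], [0, 0, 0], [0, 0, 0]]'

```text
time_s: 52.75
ee_pos: [0.4802, -0.0487, 0.0572]
tool_rot: [-3.14, 0.067, -0.002]
ft_force: [-0.8, 3.7, 5.5]
gripper_width: 0.225
gripper_force: 39.5
```

>>> move_arm --dp '[[0, 0.2, 0], [0, 0.2, 0], [0, 0, 0]]' --delta_rot '[[0, 0, 0], [0, 0, 0], [0, 0, 0]]'

```text
time_s: 53.05
ee_pos: [0.4798, -0.0577, 0.0571]
tool_rot: [3.14, -0.068, 0.001]
ft_force: [-1.0, -0.7, 5.6]
gripper_width: 0.226
gripper_force: 39.5
```

>>> move_arm --dp '[[0, 0.15, 0], [0, 0.1, 0], [0, 0, 0]]' --delta_rot '[[0, 0, 0], [0, 0, 0], [0, 0, 0]]'

```text
time_s: 53.35
ee_pos: [0.4797, -0.0584, 0.0571]
tool_rot: [-3.138, 0.062, -0.002]
ft_force: [-0.3, 13.3, 6.3]
gripper_width: 0.223
gripper_force: 39.9
```

The tray is hard against the right stop, having travelled 162 mm. I relax, release and rise clear.

>>> move_arm --dp '[[0, -0.2, 0], [0, 0, 0]]' --delta_rot '[[0, 0, 0], [0, 0, 0]]'

```text
time_s: 53.55
ee_pos: [0.4798, -0.0573, 0.0571]
tool_rot: [-3.141, 0.066, -0.001]
ft_force: [-0.3, 1.0, 5.9]
gripper_width: 0.223
gripper_force: 39.9
```

>>> move_arm --dp '[[0, 0, 0], [0, 0, 0], [0, 0, 0], [0, 0, 0], [0, 0, 0]]' --delta_rot '[[0, 0, 0], [0, 0, 0], [0, 0, 0], [0, 0, 0], [0, 0, 0]]' --gripper -1

```text
time_s: 54.05
ee_pos: [0.4793, -0.0578, 0.0566]
tool_rot: [3.141, -0.067, -0.0]
ft_force: [-0.6, -0.2, 0.7]
gripper_width: 0.994
gripper_force: 0.0
```

>>> move_arm --dp '[[0, 0, -0.7], [0, 0, -1], [0, 0, -1], [0, 0, -1], [0, 0, -1]]' --delta_rot '[[0, 0, 0], [0, 0, 0], [0, 0, 0], [0, 0, 0], [0, 0, 0]]'

```text
time_s: 54.55
ee_pos: [0.4793, -0.0577, 0.1515]
tool_rot: [3.141, -0.067, -0.0]
ft_force: [0.1, -0.5, -0.3]
gripper_width: 0.998
gripper_force: 0.0
```

>>> move_arm --dp '[[0, 0, -1], [0, 0, -1], [0, 0, -0.5], [0, 0, 0], [0, 0, 0]]' --delta_rot '[[0, 0, 0], [0, 0, 0], [0, 0, 0], [0, 0, 0], [0, 0, 0]]'

```text
time_s: 55.05
ee_pos: [0.4791, -0.0577, 0.2]
tool_rot: [3.141, -0.067, -0.001]
ft_force: [0.2, -0.3, 0.5]
gripper_width: 1.0
gripper_force: 0.0
```

```bash
python3 - <<'E'
from h import *
im=save('wrist','w8'); print(cur()[0],bot.sense()['time_s'])
for d in bot.pinpoint('wrist','tray_handle')[:2]: print(round(d['score'],2),np.round(d['at']),at_z('wrist',d['at'],.072))
a=save('scene','s8'); cv2.imwrite('pics/c8.png',cv2.resize(np.hstack([im,a])[:,:,::-1],(800,300)))
E
```

```text
[ 0.47884066 -0.05771806  0.19972182] 55.1
0.62 [200. 280.] [ 0.4799 -0.0578  0.072 ]
```

View pics/c8.png

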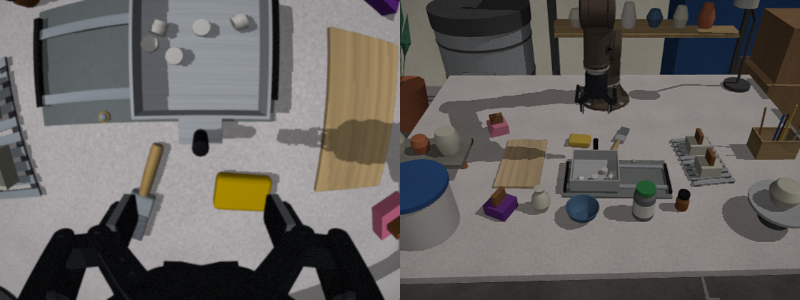

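The tray sits at the right-hand end with five knobs, both moulds stand on the rack, and the bystanders look undisturbed. Handing in.

```bash
python3 -c "
from plant import bot
print(bot.hand_in())"
```

```text
the job is handed in; nothing more can be done
None
```

The job is done and handed in, with no verdict returned: five knobs are in the tray, which is pushed to its right-hand stop, and both emptied moulds stand mouth down on the rack.

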